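# Clamp an offcut in the crank-driven bench vice

## Task

Take the pine offcut and set it down lengthwise between the jaws of the green bench vice, standing on its narrow edge on the vice's bed, about centred across the jaws. Swing the folded red crank of the handwheel up until it latches upright, and wind the wheel clockwise with it until the offcut is held firmly and the sprung plate of the jaw is pressed well in. Leave the crank upright and let go; do not shift anything else on the bench.

Things in the scene. Friction and masses are not known exactly. Their poses are not given: they have to be found in the camera images.
- blank_center (a point): The pine offcut: a block 150 mm long (its x axis), 40 mm thick (y), 90 mm high (z), with a black line round it and a dark round plug in its sides, about 0.24 kg, standing on its 150 x 40 mm edge on the bench; this point is its centre, 45 mm above its underside.
- vise: The green bench vice, fixed to the bench. Origin on the bench surface under the vertical axis of its handwheel; z up. Its jaws lie on its -y side; the jaw faces are upright and run along its x axis. Bed: 120 mm wide (x -60 to 60), y -255 to +105, its top 30 mm above the bench. Gearbox under the wheel: x -65 to 65, y -68 to 74, top 85 mm above the bench. A yellow slotted bracket stands on the bed at y 75 to 99, x -23 to 23, up to 143 mm above the bench.
- wheel_axis (a point): Point on the handwheel's vertical axis at the height of its rim, 101 mm above the bench. The wheel is a steel ring 138 mm across with three spokes and a hub; hub top 8 mm above this point.
- crank_hinge (a point): Centre of the folding crank's hinge pin, on a clevis on the wheel's rim, 62 mm from the wheel's axis and 134 mm above the bench; it goes round with the wheel. The pin is level and runs along the rim. At the start the crank is parked: the hinge lies on the vice's +y side of the wheel axis, with the crank's red heel in the slot of the yellow bracket, so that the wheel is locked.
- crank_grip (a point): Middle of the outer part of the crank's red grip, 66 mm from the hinge along the crank. The grip is a round sleeve 22 mm in diameter that spans 30 to 88 mm from the hinge and spins freely on the crank. Folded, the crank lies level, 134 mm above the bench, from the hinge across the wheel's axis; swung out it stands upright on the rim, with this point 200 mm above the bench.
- crank (a joint): Swing of the folding crank about its hinge, rad: 0 folded flat over the wheel (start), 1.57 upright. A sprung strut with its dead point at about 0.8 holds it at either end (about 0.5 N m, 8 N at the grip): past that point it snaps on by itself, if not held back, and latches upright. Until about 1.1 its heel stays in the slot of the bracket and locks the wheel.
- wheel (a joint): Turn of the handwheel, rad: 0 at the start, growing clockwise seen from above, which closes the jaws; up to 9.7. One turn (6.28) moves the sliding jaw 36 mm. It takes about 5 N at the crank, up to 10 N while clamping, and stays where it is left.
- plate_face (a point): Centre of the front of the steel plate on the sliding blue jaw; the face looks to the vice's -y. Plate 100 mm wide, from 31 to 80 mm above the bench. The jaw starts fully open and advances to the vice's -y.
- pad (a joint): Give of the sprung steel plate in the sliding jaw, m: 0 relaxed, growing as it is pressed back against something held in the jaws, 0.006 when pressed home (8 N per mm).
- stop_face (a point): Centre of the face of the fixed blue stop on the vice's bed, which looks to the vice's +y, opposite the plate. The stop is 100 mm wide, 32 mm deep, from 30 to 80 mm above the bench. At the start the free opening between plate and stop is 58 to 85 mm.
- jar_mid (a point): Bystander: screw-top glass jar with a red cap, 72 mm across, 100 mm tall; this point is at its centre, half-way up. To be left alone.
- tin_mid (a point): Bystander: steel tin with a yellow label, 84 mm across, 110 mm tall; this point is at its centre, half-way up. To be left alone.
- screwbox_mid (a point): Bystander: open blue plastic box, 110 x 80 x 50 mm; this point is at its centre, half-way up. To be left alone.
- glue_mid (a point): Bystander: white glue bottle with an orange cap, 60 mm across, 190 mm tall; this point is at its centre, half-way up. To be left alone.
- spray_mid (a point): Bystander: spray can with a blue label, 60 mm across, 180 mm tall; this point is at its centre, half-way up. To be left alone.
- oiler_mid (a point): Bystander: small tin with a red label beside the vice's gearbox, 50 mm across, 90 mm tall; this point is at its centre, half-way up. To be left alone.
- mug_mid (a point): Bystander: blue cup beside the vice's jaws, 72 mm across, 100 mm tall; this point is at its centre, half-way up. To be left alone.
There are look-alikes about, which are no part of the job. Leave any turquoise or yellow look-alike of the part that bears blank_center alone.

How it is judged:
By the outcome, as a careful person would: the job done as asked, in the order asked, and still so for the second after the job is handed in, with the robot touching nothing.
It also fails if it takes over 61 s, if anything falls off the work surface, if the arm or the gripper's body presses on something with over 40 N, if the wrist force passes 120 N, or if a joint passes its speed limit or range.

## Robot

A 6-joint arm with a two-finger parallel gripper is mounted at the origin on the work surface. World frame = base frame: x ahead of the robot, y to its left, z up, the work surface at z = 0. Lengths are in mm, angles in rad, forces in N, time in s.
With the tool pointing down it reaches from about 275 to 1000 mm from the base axis. Payload 8.4 kg.
Tool frame: the origin (TCP) lies on the centre line of the jaws, within the pads' length; the fingertips stand 22 mm ahead of it and the grasp point (between the pads) lies 3 mm ahead of it; z points along the fingers, x is the direction in which the jaws open and shut, and the axes are right-handed (so a half turn about z gives the same grasp; the last joint's range is limited). The gripper opens to 85 mm and grips with 20 to 120 N. Pads are 22 mm wide; open, the fingers measure 114 mm over their backs; the gripper's body (76 mm by 85 mm) begins 54 mm behind the grasp point. The pads swing forward as they close: fully open they stand 13 mm farther back than shut.
Start: joints at [1.167, 0.353, 1.633, -0, 1.155, -0.002], TCP at [244.421, 575.227, 219.281] pointing down, gripper open.
Joint ranges: [-2.63, 2.63], [-0.92, 2.1], [0.06, 2.66], [-1.3, 4.44], [0, 2.69], [-3.02, 3.02]. Speed limits (rad/s): [2.22, 2.22, 2.79, 3.14, 3.14, 3.14].

## Interface

Orientations are given as [roll, pitch, yaw] about the fixed x, y, z axes, in that order (R = Rz(yaw) Ry(pitch) Rx(roll)).
In Python, from rig import status, viewer, job gives the robot as it stands.
- The arm moves only by the tool send_rows, never from a script. Its argument "plan" is a list of rows, each a list of 3 entries, a list of its own where there are three numbers: the shift along the tool's x, y, z in m, then the turn, a rotation vector about the tool's x, y, z in rad, then the opening, from -1 (shut) to 1 (fully open). In form: [[[x, y, z], [rx, ry, rz], jaw], ...]. A call has exactly 5 rows; each row is the pose to reach, as a shift and turn from the pose measured when the call began, along the tool's axes at that moment; what a row does not reach only later rows make up. A row lasts 1/12 s, in which the tool goes at most 41.7 mm and 7.16 degrees, less where a joint would pass 70% of its speed; a pose out of reach is approached as far as the arm can. A call with a gripper value outside its range is refused whole. The fingers move at their own pace and stop on an object; "squeeze" is the grip in N (left out, the last holds). Time passes only in rows, so rows that repeat a pose let the fingers close, or fill a call up. It gives the time, the measured TCP pose, the force and the opening at its end, in the units of the state.
- status.sense(): the state, without advancing time (a new reading comes with each control period).
- viewer.grab_frame(name): name is "scene" or "top"; returns the picture (384x512x3 uint8, red, green, blue); there is no depth.
- viewer.camera_params(name): a dict with "intrinsics" (3x3 intrinsics, pixels), "xyz" and "orientation" of the camera in the world. Camera axes: x right, y down, z forward; pixel columns grow to the right and rows downward; lengths in mm; the calibration is good to about 2 mm. A picture is of the moment at which its call begins. camera_params takes no time and is no camera call.
- job.sign_off(): hands the job in, once; it reports no verdict.
Trained networks look in the newest picture that a camera, given by its name, has taken for a name from the list of things; names that differ only in an ending like _2 or _b are one class to them, and where a whole thing is asked for, a point or a joint stands for the part that bears it (a point fixed in the world has none). Each returns a list of dicts, best first, with "p" (0 to 1); they miss things now and then, are a little off and sometimes report something else, mostly with a low value. They report only what shows in the picture. A call takes as long as a camera call. They do not tell look-alikes from the thing itself.
- viewer.cut_out(label, camera): "mask" (384x512 bool, what is visible of it) and "extent" ([left, top, width, height] in pixels, round what is visible of it).
The state is a dict: "clock": time; "qpos": joint angles; "qvel": joint speeds; "joint_efforts": joint torques, N m; "eef_pos": TCP position; "tcp_rot": TCP orientation; "contact_force": force on the tool from outside, world axes, zero at the start; "wrist_torque": the same for the moment, N m; "opening": opening from 0.0 (shut) to 1.0 (fully open).
Only numpy, scipy, OpenCV 4.12 (cv2) and the standard library are available. Lean on these libraries where they do the work, as an engineer would, in place of code of your own. Each camera call takes 0.05 s, during which the arm holds its last target.

## Working session

There is one attempt and no reset: what is moved stays moved. The work goes in short steps, Python scripts to look and compute and a tool call to move; the robot and the scene stay as the last step left them, time stands still between calls to the robot, and variables do not carry over. Pictures are saved under pics/ and viewed, and the job is handed in when it is done.

Besides the shell and the picture viewer there is one more tool, called after "Emit:" in YAML: its name, and indented under it one key for each argument. send_rows: Moves the arm, as the interface text tells. Its arguments: {"type":"object","properties":{"plan":{"type":"array"},"squeeze":{"type":"number"}},"required":["plan"]}

```bash
mkdir -p pics; ls; python3 - <<'E'
from rig import status, viewer, job
import cv2
print(status.sense())
for n in("scene","top"):
    im=viewer.grab_frame(n); cv2.imwrite(f"pics/{n}0.png",cv2.resize(im[:,:,::-1],(800,600),interpolation=cv2.INTER_CUBIC))
    print(n,viewer.camera_params(n))
E
```

```text
pics
{'clock': 0.0, 'qpos': array([ 1.16659757e+00,  3.53661446e-01,  1.63413010e+00,  2.65021482e-05,
        1.15519103e+00, -2.41938876e-03]), 'qvel': array([-6.57039666e-05, -2.08218443e-04,  2.07571400e-04,  1.74410765e-03,
       -2.89413430e-05,  6.39747137e-04]), 'joint_efforts': array([ 8.73891058e-04, -6.05267715e+01, -3.42047954e+01,  2.46215104e-04,
        9.58372140e-03,  8.49311341e-07]), 'eef_pos': array([244.22162701, 574.77888554, 218.55510816]), 'tcp_rot': array([-3.14156506e+00,  1.38986823e-03,  1.16900626e+00]), 'contact_force': array([ 0.23467054, -0.3823745 ,  0.47507161]), 'wrist_torque': array([-0.00503567, -0.00595565, -0.02912097]), 'opening': 0.9953495944917826}
scene {'intrinsics': array([[401.34594637,   0.        , 250.76153924],
       [  0.        , 401.34594637, 189.74112383],
       [  0.        ,   0.        ,   1.        ]]), 'xyz': array([1255.85841998, -430.36886132,  781.84133223]), 'orientation': array([-2.22700619e+00, -6.53631120e-04,  9.56038625e-01])}
top {'intrinsics': array([[441.36241212,   0.        , 254.47277822],
       [  0.        , 441.36241212, 192.79314754],
       [  0.        ,   0.        ,   1.        ]]), 'xyz': array([ 453.90180858,   74.00312439, 1260.31189522]), 'orientation': array([-3.0895824 ,  0.02234617, -1.57667907])}
```

View pics/scene0.png

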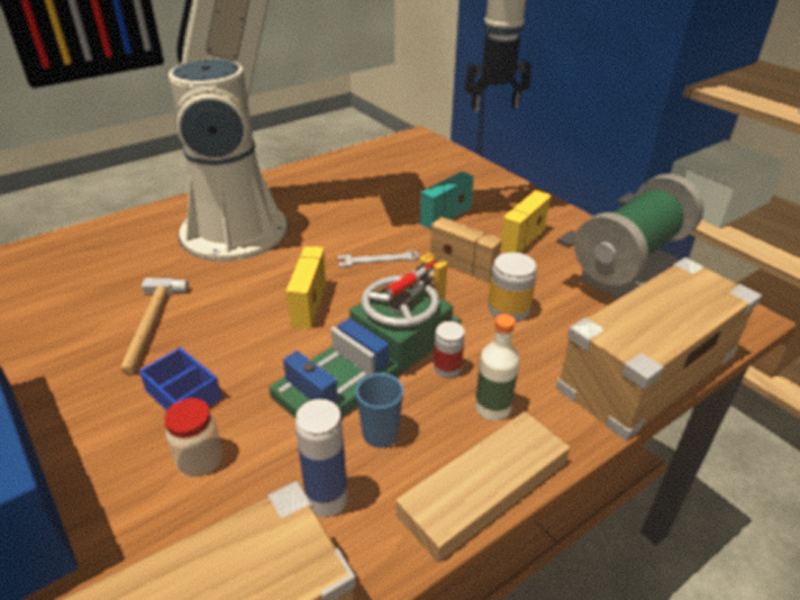

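View pics/top0.png

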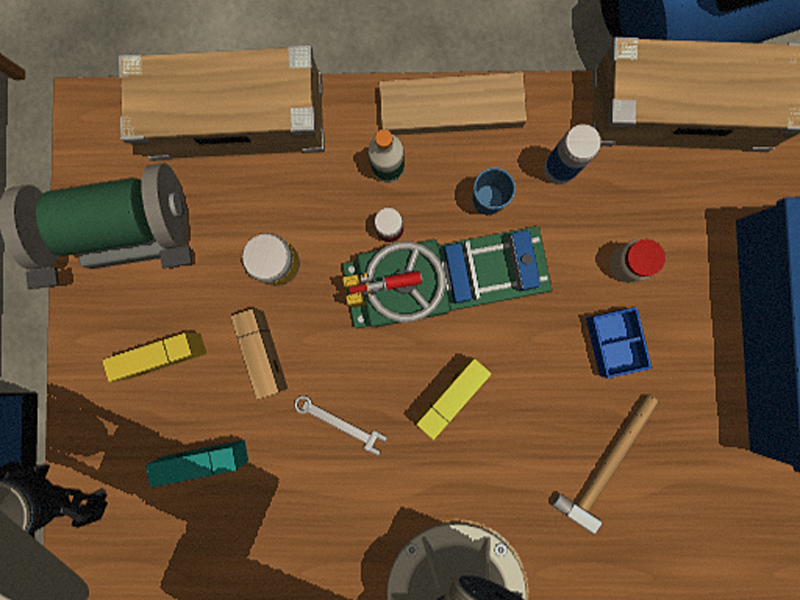

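```bash
cat > h.py <<'E'
import numpy as np, cv2
from scipy.spatial.transform import Rotation as R
from rig import status, viewer, job
def cam(n):
    c=viewer.camera_params(n); return np.array(c["intrinsics"]),np.array(c["xyz"]),R.from_euler("xyz",c["orientation"]).as_matrix()
def proj(n,P):
    K,t,M=cam(n); q=(np.atleast_2d(P)-t)@M@K.T; return q[:,:2]/q[:,2:]
def back(n,uv,z):
    K,t,M=cam(n); uv=np.atleast_2d(uv); d=np.c_[uv,np.ones(len(uv))]@np.linalg.inv(K).T@M.T
    return t+d*((z-t[2])/d[:,2])[:,None]
def boxpts(c,yaw,lo,hi):
    P=np.array([[x,y,z] for x in(lo[0],hi[0]) for y in (lo[1],hi[1]) for z in(lo[2],hi[2])],float)
    return P@R.from_euler("z",yaw).as_matrix().T+np.r_[c[0],c[1],0]
def hullmask(n,P,m=None):
    m=np.zeros((384,512),np.uint8) if m is None else m
    h=cv2.convexHull(proj(n,P).astype(np.float32)); cv2.fillConvexPoly(m,np.round(h*16).astype(np.int32),1,shift=4); return m
def crop(n,u0,v0,u1,v1,f,s=4,pts=None):
    im=viewer.grab_frame(n)[:,:,::-1]; c=cv2.resize(im[v0:v1,u0:u1],None,fx=s,fy=s,interpolation=cv2.INTER_CUBIC)
    if pts is not None:
        for p in pts: cv2.circle(c,tuple(int(x) for x in ((np.array(p)-[u0,v0]+.5)*s)),2,(255,0,255),-1)
    cv2.imwrite(f,c)
E
python3 - <<'E'
from h import *
import pickle
D={}
for l in ["blank_center","vise","plate_face","stop_face","crank_grip","wheel_axis","mug_mid","oiler_mid"]:
  for n in("top","scene"):
    for r in viewer.cut_out(l,n):
        m=r["mask"]; D.setdefault((l,n),[]).append((r["p"],m))
        v,u=np.nonzero(m); print(l,n,round(r["p"],2),r["extent"],m.sum(),u.mean().round(1),v.mean().round(1))
pickle.dump(D,open("D.pkl","wb"))
print(status.sense()["clock"])
E
```

```text
blank_center top 0.81 [265.9, 229.5, 47.7, 52.2] 982 289.2 254.1
blank_center top 0.7 [146.7, 198.4, 34.7, 53.8] 1159 165.5 225.2
blank_center top 0.55 [67.6, 213.1, 63.4, 29.7] 1081 98.2 227.5
blank_center top 0.55 [93.1, 281.7, 64.4, 30.1] 1135 125.5 295.9
blank_center scene 0.82 [318.1, 127.6, 33.2, 33.7] 819 335.4 142.1
blank_center scene 0.8 [269.5, 109.7, 34.0, 33.7] 819 285.5 126.5
blank_center scene 0.71 [278.6, 204.0, 19.8, 39.4] 608 286.6 223.1
blank_center scene 0.66 [277.6, 138.5, 41.5, 42.1] 1223 296.4 158.6
blank_center scene 0.57 [184.3, 158.7, 22.7, 51.0] 1013 195.8 183.9
vise top 0.39 [326.7, 147.8, 19.7, 38.7] 518 335.2 166.6
vise scene 0.86 [172.0, 164.9, 121.9, 101.5] 4752 242.9 213.3
vise scene 0.15 [278.1, 137.7, 40.1, 40.3] 1217 296.6 158.7
plate_face top 0.53 [378.2, 195.3, 39.8, 43.9] 1349 396.2 218.9
plate_face top 0.47 [297.6, 154.6, 9.2, 38.1] 184 301.2 171.3
plate_face scene 0.59 [211.7, 209.2, 26.9, 31.5] 381 224.8 224.0
plate_face scene 0.43 [170.4, 166.6, 123.8, 99.9] 4808 242.7 213.6
plate_face scene 0.21 [225.3, 240.5, 33.3, 49.5] 1174 242.5 261.0
pl
[... 320 characters left out ...]
_grip scene 0.74 [246.6, 167.3, 32.9, 21.6] 215 259.6 179.4
crank_grip scene 0.71 [227.4, 171.3, 54.4, 38.6] 1189 256.6 189.7
wheel_axis top 0.86 [224.0, 142.2, 130.1, 67.2] 5270 279.4 177.3
wheel_axis top 0.16 [224.2, 174.8, 44.4, 10.2] 266 250.8 180.0
wheel_axis scene 0.87 [169.7, 161.8, 125.2, 103.3] 4677 243.4 213.3
mug_mid top 0.86 [305.0, 107.2, 26.3, 23.6] 589 315.3 121.0
mug_mid scene 0.87 [225.8, 239.2, 31.0, 46.6] 1168 242.5 261.2
oiler_mid top 0.65 [240.9, 131.1, 16.2, 25.1] 316 248.6 143.9
oiler_mid top 0.47 [222.8, 145.2, 130.5, 63.0] 5112 278.0 177.6
oiler_mid top 0.26 [294.4, 154.9, 11.1, 36.6] 133 301.6 173.1
oiler_mid scene 0.93 [278.0, 204.6, 19.1, 36.2] 580 286.6 222.7
0.9
```

```bash
cat > fit.py <<'E'
from h import *
import pickle
from scipy.optimize import minimize
D=pickle.load(open("D.pkl","rb"))
def iou(a,b): return (a&b).sum()/(a|b).sum()
bt=D["blank_center","top"][1][1].astype(np.uint8); bs=D["blank_center","scene"][3][1].astype(np.uint8)
def best(f,x0,sc):
    b=None
    for k in range(3):
        s=np.array(sc)/(2**k); x=x0 if b is None else b.x
        S=np.vstack([x]+[x+s*e for e in np.eye(len(x))])
        b=minimize(f,x,method="Nelder-Mead",options=dict(initial_simplex=S,maxiter=400,xatol=.05,fatol=1e-5))
    return b
def fb(p,v=("top","scene")):
    P=boxpts(p[:2]*1,p[2]/100,(-75,-20,0),(75,20,90)); L=0
    if "top" in v: L-=iou(hullmask("top",P),bt)
    if "scene" in v: L-=iou(hullmask("scene",P),bs)
    return L
c=back("top",[165.5,225.2],70)[0]; print("c",c)
for v in (("top",),("scene",),("top","scene")):
    for y0 in (20,):
        r=best(lambda p:fb(p,v),np.array([c[0],c[1],20.]),[10,10,15]); print("blank",v,r.x,r.fun)
vt=D["wheel_axis","top"][0][1].astype(np.uint8); vs=D["wheel_axis","scene"][0][1].astype(np.uint8)
st=D["stop_face","top"][0][1].astype(np.uint8); ss=D["stop_face","scene"][0][1].astype(np.uint8)
a=np.linspace(0,2*np.pi,40)
def vmask(n,p):
    m=np.zeros((384,512),np.uint8); c=p[:2]; y=p[2]/100
    for lo,hi in [((-60,-255,0),(60,105,30)),((-65,-68,0),(65,74,85)),((-23,75,30),(23,99,143)),((-50,p[3]-32,30),(50,p[3],80)),((-50,p[4],31),(50,p[4]+36,80))]:
        hullmask(n,boxpts(c,y,lo,hi),m)
    hullmask(n,np.c_[c[0]+69*np.cos(a),c[1]+69*np.sin(a),0*a+101],m)
    return m
def fv(p,v=("top","scene")):
    L=0
    for n,M,S in (("top",vt,st),("scene",vs,ss)):
        if n in v:
            L-=iou(vmask(n,p),M)
            L-=.5*iou(hullmask(n,boxpts(p[:2],p[2]/100,(-50,p[3]-32,30),(50,p[3],80))),S)
    return L
if __name__=="__main__":
  c=back("top",[259,180],101)[0]; print("wheel guess",c)
  # +y of vise points to image left = world +y
  for v in (("top",),("scene",),("top","scene")):
    r=best(lambda p:fv(p,v),np.array([c[0],c[1],-12,-190,-110]),[10,10,10,15,15]); print("vise",v,r.x,r.fun)
    if v==("top","scene"): np.save("v.npy",r.x)
E
python3 fit.py
python3 - <<'E'
from h import *
crop("top",130,110,370,290,"pics/c1.png",3)
crop("scene",165,140,325,280,"pics/c2.png",5)
E
```

```text
c [430.01615909 341.31334819  70.        ]
blank ('top',) [427.34541843 345.44067626  30.27177901] -0.9104477611940298
blank ('scene',) [422.26441629 344.0674978   14.83136212] -0.9166040570999249
blank ('top', 'scene') [427.25414255 343.92360174  31.1142273 ] -1.7914001421464107
wheel guess [548.08014842  87.43101002 101.        ]Traceback (most recent call last):
  File "fit.py", line 43, in <module>
    r=best(lambda p:fv(p,v),np.array([c[0],c[1],-12,-190,-110]),[10,10,10,15,15]); print("vise",v,r.x,r.fun)
  File "fit.py", line 12, in best
    b=minimize(f,x,method="Nelder-Mead",options=dict(initial_simplex=S,maxiter=400,xatol=.05,fatol=1e-5))
    res = _minimize_neldermead(fun, x0, args, callback, bounds=bounds,
                               **options)
    fxcc = func(xcc)
    fx = function(np.copy(x), *(wrapper_args + args))
  File "fit.py", line 43, in <lambda>
    r=best(lambda p:fv(p,v),np.array([c[0],c[1],-12,-190,-110]),[10,10,10,15,15]); print("vise",v,r.x,r.fun)
                    ~~^^^^^
  File "fit.py", line 37, in fv
    L-=.5*iou(hullmask(n,boxpts(p[:2],p[2]/100,(-50,p[3]-32,30),(50,p[3],80))),S)
              ~~~~~~~~^^^^^^^^^^^^^^^^^^^^^^^^^^^^^^^^^^^^^^^^^^^^^^^^^^^^^^^^
  File "h.py", line 16, in hullmask
    h=cv2.convexHull(proj(n,P).astype(np.float32)); cv2.fillConvexPoly(m,np.round(h*16).astype(np.int32),1,shift=4); return m
                     ~~~~^^^^^
  File "h.py", line 7, in proj
    K,t,M=cam(n); q=(np.atleast_2d(P)-t)@M@K.T; return q[:,:2]/q[:,2:]
          ~~~^^^
  File "h.py", line 5, in cam
    c=viewer.camera_params(n); return np.array(c["intrinsics"]),np.array(c["xyz"]),R.from_euler("xyz",c["orientation"]).as_matrix()
ValueError: time passes only in moves, steps and waits
```

View pics/c1.png

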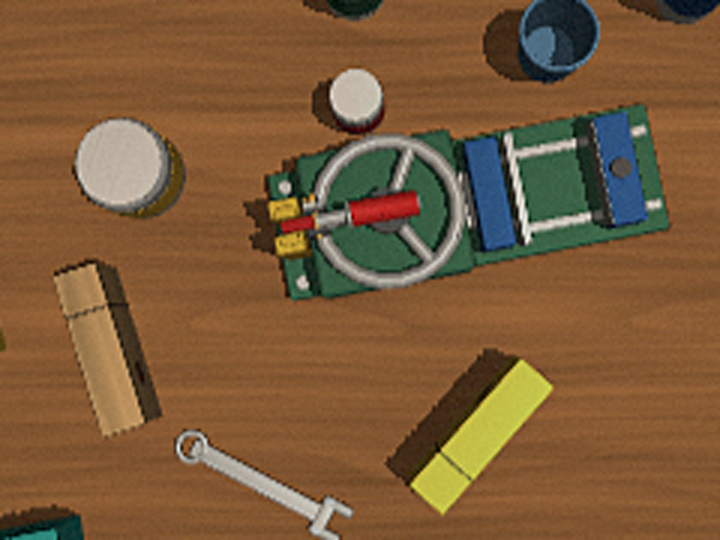

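View pics/c2.png

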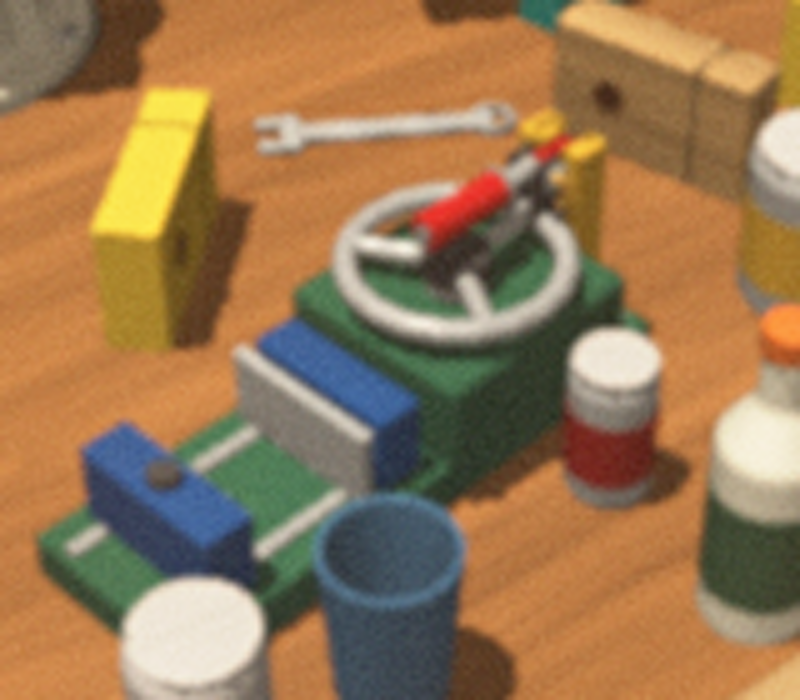

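```bash
python3 - <<'E'
from h import *
import pickle
pickle.dump({n:cam(n) for n in("top","scene")},open("cams.pkl","wb"))
E
sed -i 's/^def cam(n):/import pickle as _p, os\n_C=_p.load(open("cams.pkl","rb"))\ndef cam(n):\n    return _C[n]\ndef cam_(n):/' h.py
python3 fit.py
python3 - <<'E'
from h import *
f=lambda L:np.array(L)/3+[130,110]-.5
P=back("top",f([(54,275),(97,262),(144,425),(107,437)]),90)[:,:2]; print("blank corners",P.round(1),P.mean(0),"dims",np.linalg.norm(P[0]-P[1]),np.linalg.norm(P[1]-P[2]))
d=(P[1]+P[0]-P[2]-P[3]);print("yaw",np.arctan2(d[1],d[0]))
B=back("top",f([(645,104),(668,227),(296,299),(270,176)]),30)[:,:2];print("bed",B.round(1))
d=B[2]+B[3]-B[0]-B[1];print(np.arctan2(d[1],d[0])-np.pi/2,np.linalg.norm(B[0]-B[1]),np.linalg.norm(B[1]-B[2]))
# wheel centre from ring
W=back("top",f([(389,212)]),101);print("wheel",W)
E
```

```text
c [430.01615909 341.31334819  70.        ]
blank ('top',) [427.34541843 345.44067626  30.27177901] -0.9104477611940298
blank ('scene',) [422.26441629 344.0674978   14.83136212] -0.9166040570999249
blank ('top', 'scene') [427.25414255 343.92360174  31.1142273 ] -1.7914001421464107
wheel guess [548.08014842  87.43101002 101.        ]
vise ('top',) [ 549.27104275   84.65845988   17.9567692  -193.40284001 -146.01789643] -1.3076467781219867
vise ('scene',) [ 545.82163567   84.72321222   16.73870303 -192.33390956 -107.76859649] -1.100001644228714
vise ('top', 'scene') [ 549.62829105   84.67304835   18.39027688 -191.59238957 -114.62717239] -2.392368837567879
blank corners [[494.6 385.4]
 [505.9 347. ]
 [361.7 304.6]
 [351.3 337.3]] [428.3714126  343.57044528] dims 39.99868642330769 150.3982217831338
yaw 0.30461715213894996
bed [[ 652.5 -151.4]
 [ 537.4 -170.7]
 [ 472.9  174.8]
 [ 588.   198.8]]
0.1833554194814162 116.62601825038149 351.5132020657951
wheel [[547.63649073  86.99480913 101.        ]]
```

```bash
cat > ov.py <<'E'
from h import *
def overlay(n,rect,f,boxes,s,pts=[]):
    u0,v0,u1,v1=rect; im=viewer.grab_frame(n)[:,:,::-1]
    c=cv2.resize(im[v0:v1,u0:u1],None,fx=s,fy=s,interpolation=cv2.INTER_CUBIC)
    T=lambda P:((proj(n,P)-[u0,v0]+.5)*s).astype(int)
    for P,col in boxes:
        q=T(P)
        for i in range(8):
            for b in (1,2,4):
                if i^b>i: cv2.line(c,tuple(map(int,q[i])),tuple(map(int,q[i^b])),col,1,cv2.LINE_AA)
    for P in pts: 
        for q in T(P): cv2.circle(c,tuple(map(int,q)),1,(255,0,255),-1)
    cv2.imwrite(f,c)
def visebx(p):
    c=p[:2];y=p[2]/100;L=[]
    for lo,hi,col in [((-60,-255,0),(60,105,30),(0,255,0)),((-65,-68,0),(65,74,85),(255,255,0)),((-23,75,30),(23,99,143),(0,255,255)),((-50,p[3]-32,30),(50,p[3],80),(255,0,0)),((-50,p[4],31),(50,p[4]+6,80),(0,0,255))]:
        L.append((boxpts(c,y,lo,hi),col))
    a=np.linspace(0,2*np.pi,60)
    ring=np.c_[c[0]+69*np.cos(a),c[1]+69*np.sin(a),0*a+101]
    return L,ring
E
python3 - <<'E'
from ov import *
p=np.array([549,84.7,18.2,-192,-115])
L,r=visebx(p); L.append((boxpts((427.5,344),.305,(-75,-20,0),(75,20,90)),(255,0,255)))
overlay("top",(130,110,370,290),"pics/o1.png",L,3,[r])
overlay("scene",(165,140,325,280),"pics/o2.png",L,5,[r])
E
```

```text
(no output)
```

View pics/o1.png

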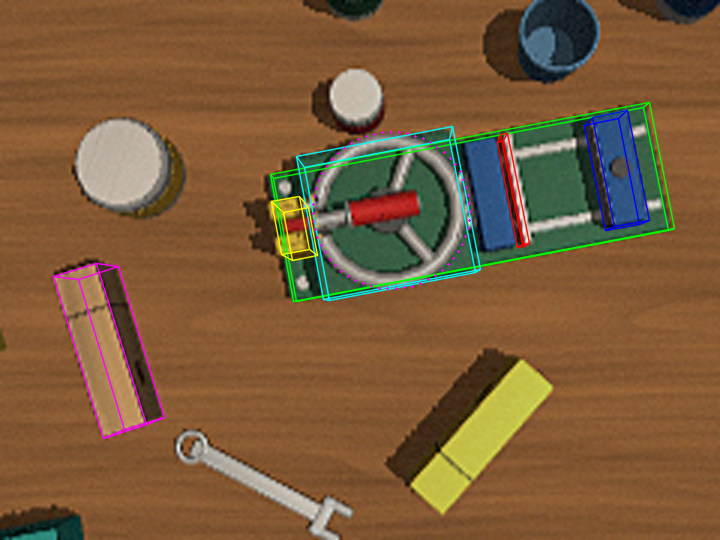

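View pics/o2.png

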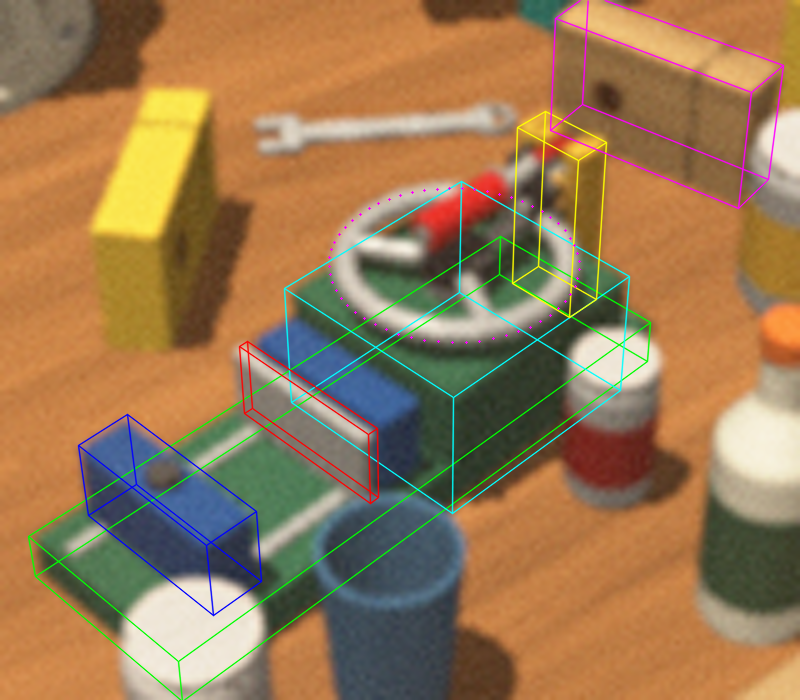

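```bash
cat > mv.py <<'E'
from h import *
import sys
def to(x,y,z,yaw,pitch=0):
    s=status.sense(); M=R.from_euler("xyz",s["tcp_rot"])
    T=R.from_euler("xyz",[np.pi,pitch,yaw])
    d=M.inv().apply(np.array([x,y,z])-s["eef_pos"])/1000
    print("t",round(s["clock"],2),"pos",s["eef_pos"].round(1),"rot",s["tcp_rot"].round(3),"F",s["contact_force"].round(1),"open",round(s["opening"],3))
    print("shift",d.round(4).tolist(),"rotv",(M.inv()*T).as_rotvec().round(3).tolist())
if __name__=="__main__": to(*map(float,sys.argv[1:]))
E
python3 mv.py 427.5 344 200 1.876
python3 - <<'E'
from h import *
for l,h in (("glue_mid",190),("spray_mid",180),("mug_mid",100),("oiler_mid",90),("tin_mid",110)):
    r=viewer.cut_out(l,"top")[0]; e=r["extent"]; 
    r2=viewer.cut_out(l,"scene")[0]["extent"]
    print(l,r["p"],e,back("top",[e[0]+e[2]/2,e[1]+e[3]/2],h/2)[0].round(),back("scene",[r2[0]+r2[2]/2,r2[1]+r2[3]/2],h/2)[0].round())
E
```

```text
t 1.1 pos [244.4 575.2 219.3] rot [-3.142 -0.     1.169] F [-0.2  0.7 -0.1] open 0.999
shift [-0.1412, 0.2589, 0.0193] rotv [0.0, -0.0, -0.707]Traceback (most recent call last):
  File "<stdin>", line 4, in <module>
IndexError: list index out of range
```

Emit:
send_rows:
  plan:
    - [[-0.017,0.032,0.0],[0,0,-0.11],1]
    - [[-0.035,0.064,0.0],[0,0,-0.22],1]
    - [[-0.052,0.096,0.0],[0,0,-0.33],1]
    - [[-0.07,0.128,0.0],[0,0,-0.44],1]
    - [[-0.088,0.16,0.0],[0,0,-0.55],1]
  squeeze: 40

```text
clock: 1.62
eef_pos: [358.0, 430.3, 219.4]
tcp_rot: [3.141, -0.0, 1.725]
contact_force: [0.4, 0.5, -0.2]
opening: 1.001
```

```bash
python3 mv.py 427.5 344 180 1.876;python3 - <<'E'
from h import *
print(back("top",[247,96],95)[0].round(),back("scene",[318,240],95)[0].round())
E
```

```text
t 1.62 pos [358.  430.3 219.4] rot [ 3.141 -0.     1.725] F [ 0.4  0.5 -0.2] open 1.001
shift [-0.096, 0.0554, 0.0394] rotv [0.0, -0.0, -0.151]
[774. 118.  95.] [783. 102.  95.]
```

Glue is ~150 mm beyond the winding circle, clear.

Emit:
send_rows:
  plan:
    - [[-0.03,0.017,0.012],[0,0,-0.05],1]
    - [[-0.06,0.034,0.024],[0,0,-0.1],1]
    - [[-0.096,0.055,0.039],[0,0,-0.151],1]
    - [[-0.096,0.055,0.039],[0,0,-0.151],1]
    - [[-0.096,0.055,0.039],[0,0,-0.151],1]

```text
clock: 2.03
eef_pos: [427.9, 341.9, 179.6]
tcp_rot: [-3.14, 0.001, 1.872]
contact_force: [0.1, 0.7, 0.0]
opening: 0.999
```

```bash
python3 mv.py 427.5 344 78 1.876
python3 - <<'E'
from ov import *
L=[(boxpts((427.5,344),.305,(-75,-20,0),(75,20,90)),(255,0,255))]
overlay("top",(110,150,260,290),"pics/o3.png",L,4)
overlay("scene",(230,60,390,200),"pics/o4.png",L,5)
E
```

```text
t 2.03 pos [427.9 341.9 179.6] rot [-3.140e+00  1.000e-03  1.872e+00] F [0.1 0.7 0. ] open 0.999
shift [0.0021, 0.0004, 0.1016] rotv [-0.001, 0.001, -0.004]
```

View pics/o4.png

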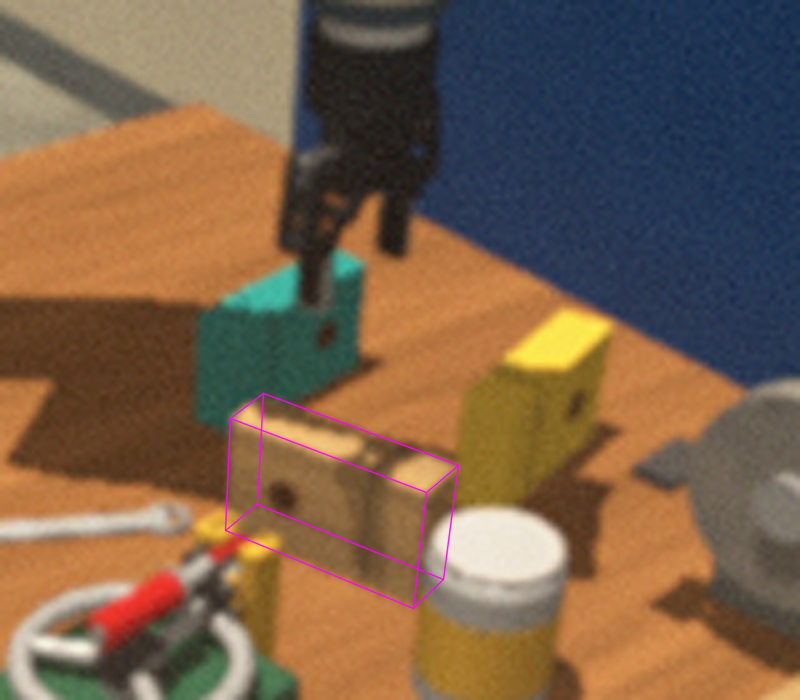

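Emit:
send_rows:
  plan:
    - [[0.002,0.0,0.03],[0,0,0],1]
    - [[0.002,0.0,0.06],[0,0,0],1]
    - [[0.002,0.0,0.085],[0,0,0],1]
    - [[0.002,0.0,0.1015],[0,0,0],1]
    - [[0.002,0.0,0.1015],[0,0,0],1]

```text
clock: 2.55
eef_pos: [424.1, 346.4, 76.5]
tcp_rot: [-3.138, 0.001, 1.876]
contact_force: [-0.8, -1.2, 0.5]
opening: 1.0
```

Emit:
send_rows:
  plan:
    - [[0,0,0],[0,0,0],-1]
    - [[0,0,0],[0,0,0],-1]
    - [[0,0,0],[0,0,0],-1]
    - [[0,0,0],[0,0,0],-1]
    - [[0,0,0],[0,0,0],-1]
  squeeze: 40

```text
clock: 2.97
eef_pos: [424.8, 346.7, 78.0]
tcp_rot: [-3.14, 0.001, 1.877]
contact_force: [-1.7, -18.5, 47.1]
opening: 0.301
```

```bash
python3 mv.py 427.5 344 190 1.876
python3 - <<'E'
from h import *
crop("scene",230,60,390,200,"pics/o5.png",5)
E
```

```text
t 2.97 pos [424.8 346.7  78. ] rot [-3.140e+00  1.000e-03  1.877e+00] F [ -1.7 -18.5  47.1] open 0.301
shift [-0.0035, 0.0015, -0.112] rotv [-0.002, 0.001, 0.001]
```

View pics/o5.png

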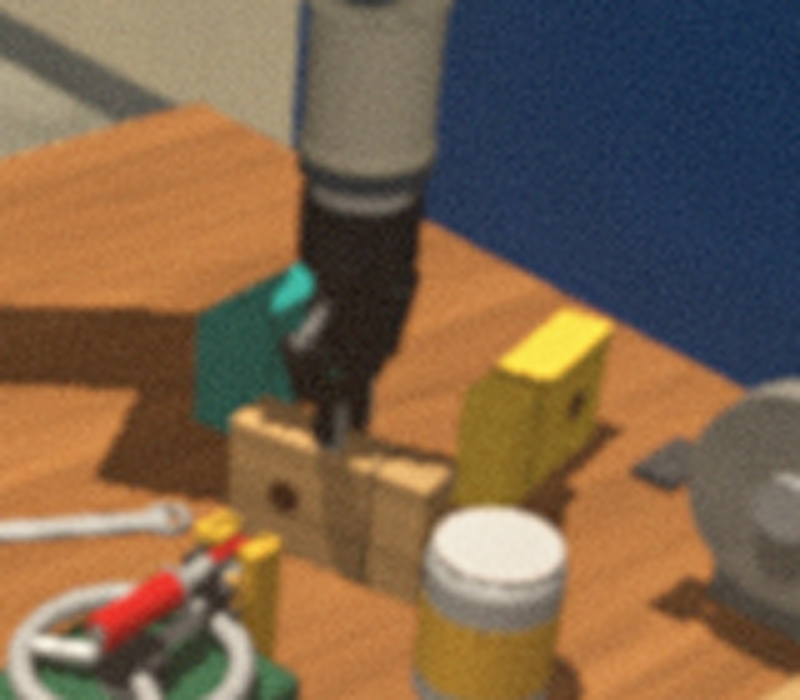

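Emit:
send_rows:
  plan:
    - [[0,0,0],[0,0,0],-1]
    - [[0,0,0],[0,0,0],-1]
    - [[0,0,0],[0,0,0],-1]
    - [[0,0,0],[0,0,0],-1]
    - [[0,0,0],[0,0,0],-1]
  squeeze: 40

```text
clock: 3.43
eef_pos: [425.2, 345.7, 79.2]
tcp_rot: [-3.139, 0.003, 1.877]
contact_force: [0.2, -0.8, -1.5]
opening: 0.003
```

```bash

python3 - <<'E'
from h import *
crop("top",110,150,260,290,"pics/o6.png",4)
E
```

```text
(no output)
```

View pics/o6.png

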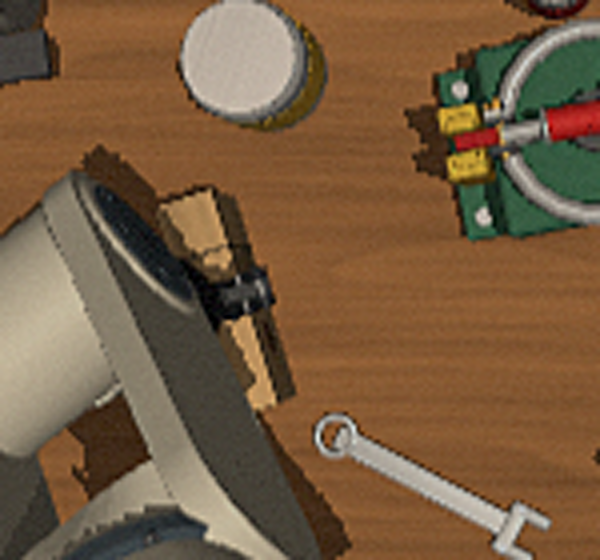

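```bash

python3 - <<'E'
from h import *
crop("scene",230,60,390,200,"pics/o7.png",5)
E
```

```text
(no output)
```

View pics/o7.png

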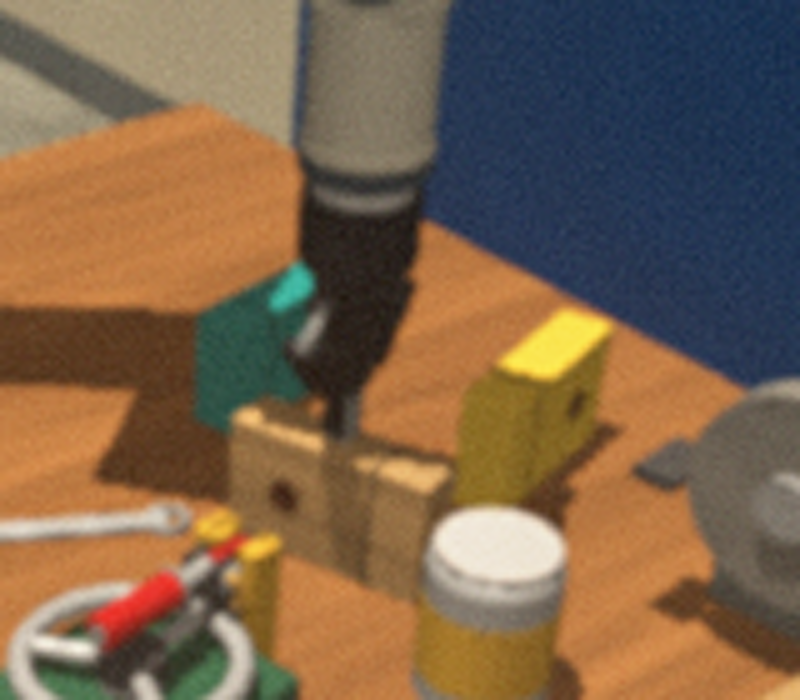

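```bash

python3 - <<'E'
from ov import *
s=status.sense();e=s["eef_pos"];print(e,s["contact_force"],s["opening"])
P=np.array([[e[0],e[1],e[2]+d] for d in (-22,0,50,100)])
L=[(boxpts((427.5,344),.305,(-75,-20,0),(75,20,90)),(255,0,255))]
overlay("scene",(230,60,390,200),"pics/o8.png",L,5,[P])
overlay("top",(110,150,260,290),"pics/o9.png",L,4,[P])
a=cv2.imread("pics/o8.png");b=cv2.imread("pics/o9.png")
b=cv2.resize(b,None,fx=700/560,fy=700/560)
c=np.hstack([a,b]);cv2.imwrite("pics/o10.png",cv2.resize(c,(800,int(700*800/c.shape[1])),interpolation=cv2.INTER_AREA))
E
```

```text
[425.12216942 345.66133536  78.9845274 ] [ 0.52868493 -1.06317368 -0.13059797] 0.004223032140050598
```

View pics/o8.png

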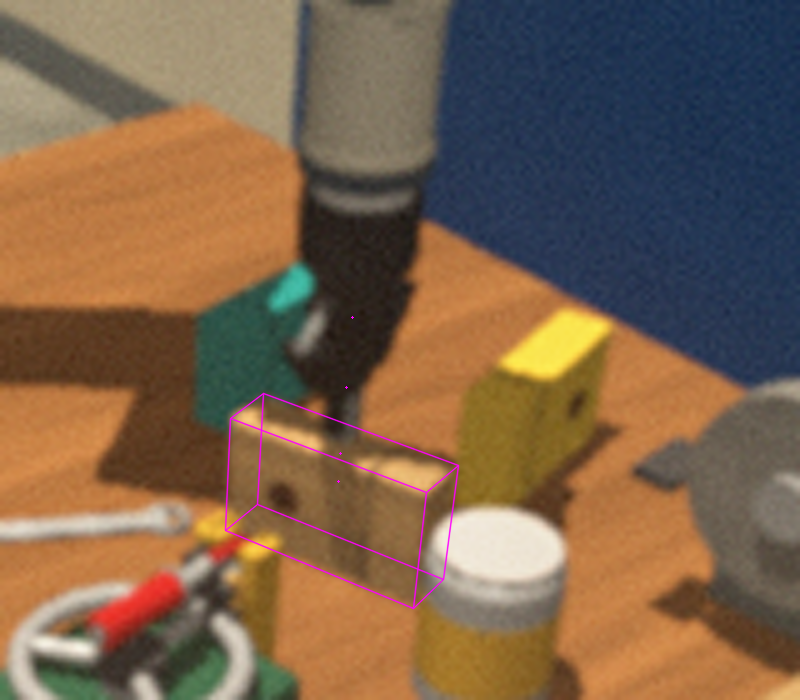

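View pics/o9.png

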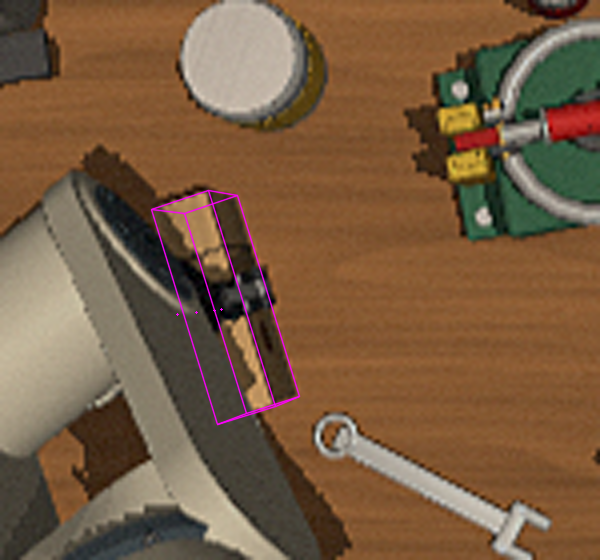

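```bash

python3 - <<'E'
from ov import *
def ray(n,uv):
    K,t,M=cam(n); d=M@np.linalg.inv(K)@np.r_[uv,1]; return t,d/np.linalg.norm(d)
def tri(a,b):
    (t1,d1),(t2,d2)=ray("scene",a),ray("top",b)
    A=np.c_[d1,-d2]; s=np.linalg.lstsq(A,t2-t1,rcond=None)[0]; return t1+s[0]*d1,t2+s[1]*d2
print(tri((299,147.5),(110+245/4,150+293/4)))
for z in (60,90,110): print(z,back("scene",[299,147.5],z)[0],back("top",[110+245/4,150+293/4],z)[0])
a=viewer.grab_frame("scene")[60:190,270:350,::-1]; cv2.imwrite("pics/q1.png",cv2.resize(a,None,fx=7,fy=4.6,interpolation=cv2.INTER_CUBIC))
a=viewer.grab_frame("top")[190:260,130:200,::-1]; cv2.imwrite("pics/q2.png",cv2.resize(a,None,fx=8,fy=8,interpolation=cv2.INTER_CUBIC))
E
```

```text
(array([445.44706833, 331.54948824, 104.57573717]), array([435.69371715, 318.94168372, 102.06285138]))
60 [392.1080479  381.69683419  60.        ] [435.032474   327.83684687  60.        ]
90 [428.00584151 347.94707538  90.        ] [435.50408479 321.49265275  90.        ]
110 [451.93770391 325.44723617 110.        ] [435.81849198 317.26319    110.        ]
```

View pics/q1.png

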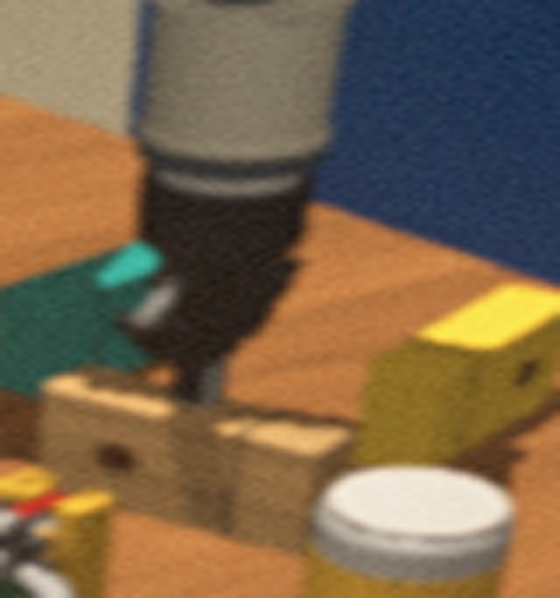

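View pics/q2.png

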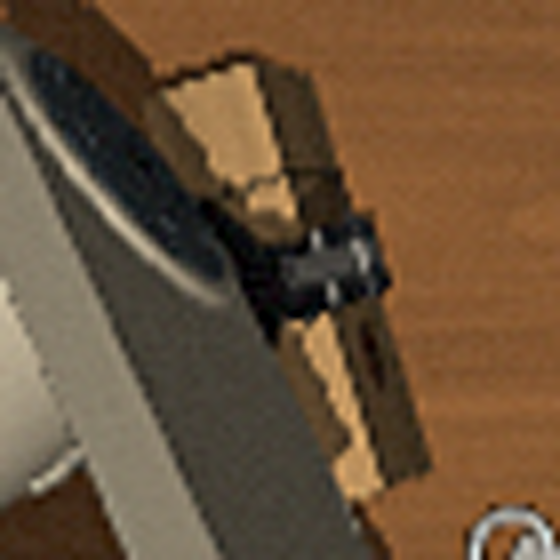

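```bash

python3 - <<'E'
from ov import *
c=np.array([244.4,575.2,219.3]);x=np.array([np.cos(1.169),np.sin(1.169),0])
for dz in (-22,-9,0,30): print(dz,proj("scene",[c+x*48+[0,0,dz],c-x*48+[0,0,dz]]).round(1).tolist())
im=cv2.imread("pics/scene0.png")[0:140,420:580]; cv2.imwrite("pics/q3.png",cv2.resize(im,None,fx=4,fy=4))
E
```

```text
-22 [[328.0, 81.0], [303.1, 83.1]]
-9 [[328.4, 77.6], [303.4, 79.7]]
0 [[328.7, 75.2], [303.6, 77.3]]
30 [[329.7, 67.1], [304.3, 69.2]]
```

View pics/q3.png

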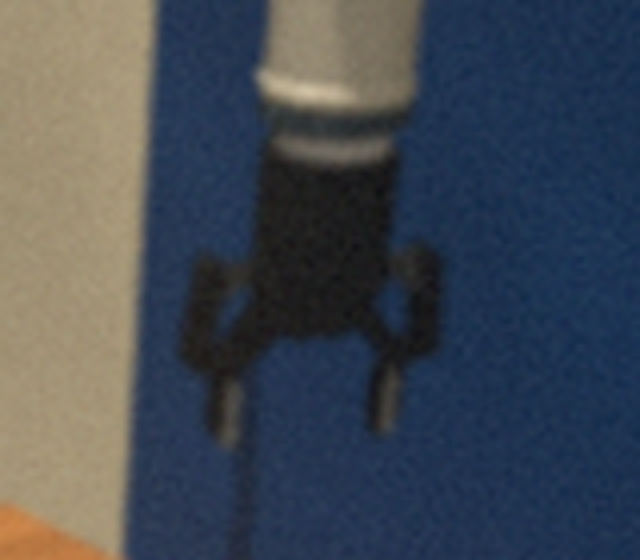

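Emit:
send_rows:
  plan:
    - [[0,0,-0.03],[0,0,0],-1]
    - [[0,0,-0.06],[0,0,0],-1]
    - [[0,0,-0.08],[0,0,0],-1]
    - [[0,0,-0.08],[0,0,0],-1]
    - [[0,0,-0.08],[0,0,0],-1]

```text
clock: 4.15
eef_pos: [425.9, 346.5, 160.0]
tcp_rot: [-3.141, 0.002, 1.878]
contact_force: [-0.1, 0.9, -0.7]
opening: 0.003
```

```bash

python3 - <<'E'
from ov import *
s=status.sense();e=s["eef_pos"];print(e,s["tcp_rot"],s["contact_force"],s["opening"],s["qpos"])
P=np.array([[e[0],e[1],e[2]+d] for d in (-22,0,50,100)])
L=[(boxpts((427.5,344),.305,(-75,-20,0),(75,20,90)),(255,0,255))]
overlay("scene",(250,60,370,180),"pics/r1.png",L,5,[P])
overlay("top",(110,150,260,290),"pics/r2.png",L,4,[P])
E
```

```text
[425.86147181 346.48424065 160.01637613] [-3.14130729e+00  1.98156514e-03  1.87753318e+00] [-0.11801888  0.94868285 -0.70521966] 0.0027567147062833087 [ 0.68137529  0.30279558  1.85251435 -0.00208465  0.98727443 -1.19500817]
```

View pics/r1.png

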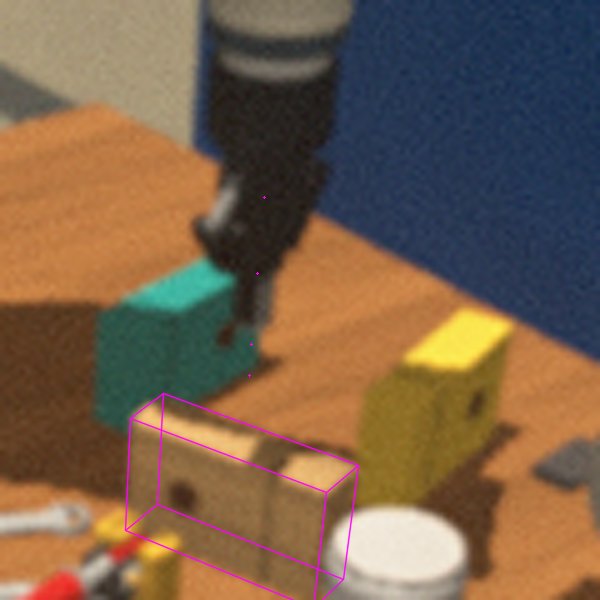

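View pics/r2.png

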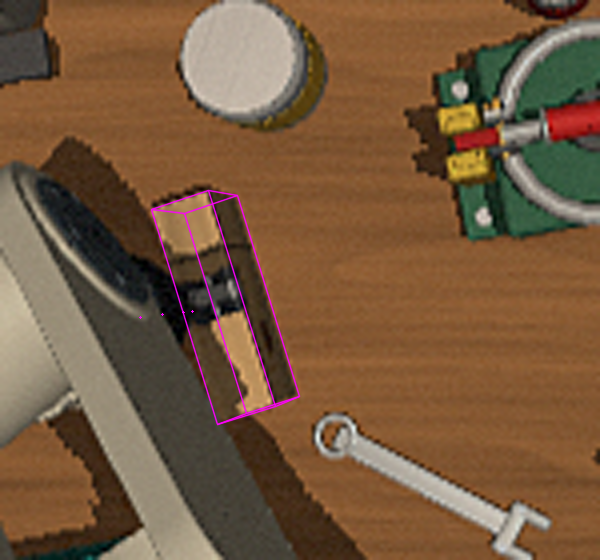

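```bash

python3 - <<'E'
from ov import *
for z in (180,200,220,250):
  for d in (30,40,50):
    p=proj("top",[426+.3*d,346.5-.95*d,z])[0]; print(z,d,((p-[110,150]+.5)*4).round())
q=proj("scene",[[426+.3*d,346.5-.95*d,z] for z in (180,200,220) for d in (30,40)]);print(((q-[250,60]+.5)*5).round().tolist())
E
```

```text
180 30 [222. 298.]
180 40 [237. 293.]
180 50 [253. 288.]
200 30 [214. 299.]
200 40 [230. 294.]
200 50 [246. 289.]
220 30 [207. 300.]
220 40 [223. 294.]
220 50 [239. 289.]
250 30 [194. 301.]
250 40 [211. 295.]
250 50 [227. 290.]
[[229.0, 335.0], [220.0, 341.0], [231.0, 306.0], [222.0, 312.0], [233.0, 276.0], [224.0, 282.0]]
```

```bash

python3 - <<'E'
from ov import *
def ray(n,uv):
    K,t,M=cam(n); d=M@np.linalg.inv(K)@np.r_[uv,1]; return t,d/np.linalg.norm(d)
(t1,d1),(t2,d2)=ray("scene",(293.5,102)),ray("top",(166,222.5))
s=np.linalg.lstsq(np.c_[d1,-d2],t2-t1,rcond=None)[0]; print(t1+s[0]*d1,t2+s[1]*d2)
E
```

```text
[441.73164797 297.61320137 269.85526634] [440.07404214 295.43309274 269.39123282]
```

```bash
python3 mv.py 427.5 344 45 1.876
```

```text
t 4.25 pos [424.7 345.5 158.2] rot [-3.138e+00  3.000e-03  1.877e+00] F [-0.9 -0.2 -0.7] open 0.002
shift [-0.0019, 0.0026, 0.1132] rotv [-0.004, 0.003, 0.001]
```

Emit:
send_rows:
  plan:
    - [[-0.002,0.0,0],[0,0,0],1]
    - [[-0.002,0,0],[0,0,0],1]
    - [[-0.002,0,0],[0,0,0],1]
    - [[-0.002,0,0],[0,0,0],1]
    - [[-0.002,0,0.0],[0,0,0],1]

```text
clock: 4.67
eef_pos: [425.2, 343.6, 157.8]
tcp_rot: [-3.137, 0.004, 1.877]
contact_force: [-0.5, 0.0, -0.2]
opening: 0.707
```

Emit:
send_rows:
  plan:
    - [[0,0,0.0],[0,0,0],1]
    - [[0,0,0.02],[0,0,0],1]
    - [[0,0,0.04],[0,0,0],1]
    - [[0,0,0.05],[0,0,0],1]
    - [[0,0,0.05],[0,0,0],1]

```text
clock: 5.08
eef_pos: [423.7, 342.3, 105.7]
tcp_rot: [-3.133, 0.005, 1.878]
contact_force: [-0.5, -0.9, 0.8]
opening: 1.0
```

```bash
python3 mv.py 427.5 344 45 1.876
```

```text
t 5.08 pos [423.7 342.3 105.7] rot [-3.133  0.005  1.878] F [-0.5 -0.9  0.8] open 1.0
shift [0.0008, 0.0046, 0.0606] rotv [-0.008, 0.005, 0.001]
```

Emit:
send_rows:
  plan:
    - [[0.001,0.004,0.015],[-0.008,0.005,0],1]
    - [[0.001,0.004,0.03],[-0.008,0.005,0],1]
    - [[0.001,0.004,0.045],[-0.008,0.005,0],1]
    - [[0.001,0.004,0.061],[-0.008,0.005,0],1]
    - [[0.001,0.004,0.061],[-0.008,0.005,0],1]

```text
clock: 5.5
eef_pos: [425.9, 343.2, 43.0]
tcp_rot: [-3.139, 0.001, 1.877]
contact_force: [-1.2, -0.6, -0.1]
opening: 1.004
```

Emit:
send_rows:
  plan:
    - [[0,0,0],[0,0,0],-1]
    - [[0,0,0],[0,0,0],-1]
    - [[0,0,0],[0,0,0],-1]
    - [[0,0,0],[0,0,0],-1]
    - [[0,0,0],[0,0,0],-1]
  squeeze: 40

```text
clock: 5.92
eef_pos: [426.6, 343.8, 44.2]
tcp_rot: [-3.14, 0.0, 1.877]
contact_force: [-0.2, -1.6, 7.0]
opening: 0.461
```

Emit:
send_rows:
  plan:
    - [[0,0,0],[0,0,0],-1]
    - [[0,0,0],[0,0,0],-1]
    - [[0,0,0],[0,0,0],-1]
    - [[0,0,0],[0,0,0],-1]
    - [[0,0,0],[0,0,0],-1]
  squeeze: 50

```text
clock: 6.33
eef_pos: [426.5, 343.7, 44.2]
tcp_rot: [-3.14, 0.001, 1.878]
contact_force: [-1.5, -0.8, 1.7]
opening: 0.46
```

```bash
python3 mv.py 427.5 344 140 1.876
python3 - <<'E'
from ov import *
crop("scene",230,60,390,200,"pics/s1.png",5)
E
```

```text
t 6.33 pos [426.5 343.7  44.2] rot [-3.140e+00  1.000e-03  1.878e+00] F [-1.5 -0.8  1.7] open 0.46
shift [-0.0001, 0.0009, -0.0958] rotv [-0.001, 0.001, 0.002]
```

View pics/s1.png

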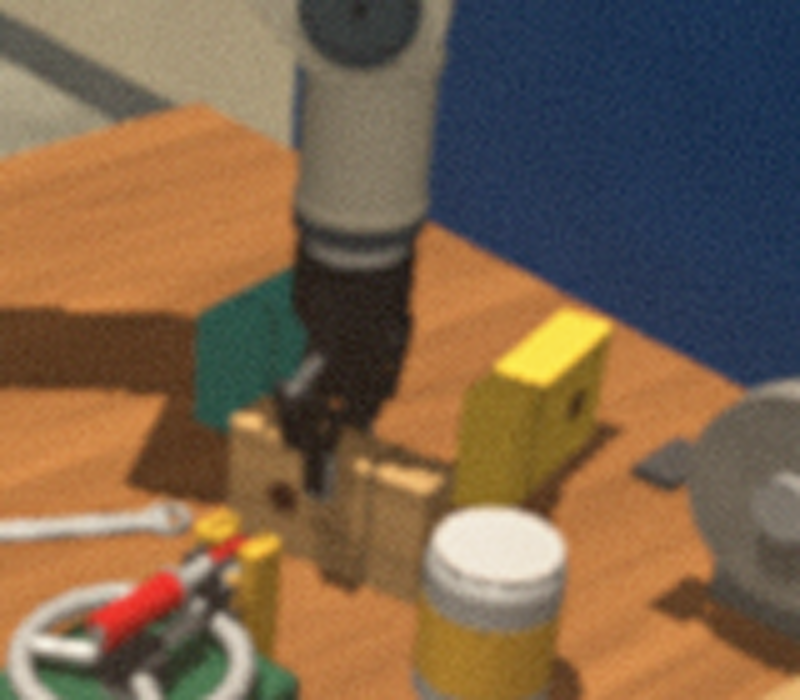

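Emit:
send_rows:
  plan:
    - [[0,0,-0.03],[0,0,0],-1]
    - [[0,0,-0.07],[0,0,0],-1]
    - [[0,0,-0.11],[0,0,0],-1]
    - [[0,0,-0.15],[0,0,0],-1]
    - [[0,0,-0.19],[0,0,0],-1]

```text
clock: 6.8
eef_pos: [426.2, 343.4, 235.8]
tcp_rot: [-3.139, 0.001, 1.877]
contact_force: [1.0, 1.1, -3.0]
opening: 0.459
```

```bash
python3 mv.py 576.7 -65.5 235 1.754
python3 - <<'E'
from h import *
import pickle
D=pickle.load(open("D.pkl","rb"))
a=np.linspace(0,2*np.pi,30)
from scipy.optimize import minimize
def fit(l,r,h):
    M={n:D[l,n][0][1].astype(np.uint8) for n in("top","scene")}
    def f(p,ns=("top","scene")):
        P=np.vstack([np.c_[p[0]+r*np.cos(a),p[1]+r*np.sin(a),0*a+z] for z in (0,h)])
        return -sum((hullmask(n,P)&M[n]).sum()/(hullmask(n,P)|M[n]).sum() for n in ns)
    v,u=np.nonzero(M["top"]); x=back("top",[u.mean(),v.mean()],h/2)[0,:2]
    b=minimize(f,x,method="Nelder-Mead",options=dict(initial_simplex=[x,x+[8,0],x+[0,8]])); print(l,b.x.round(1),b.fun)
fit("mug_mid",36,100);fit("oiler_mid",25,90)
print(boxpts((576.7,-65.5),.183,(-75,-20,0),(75,20,90))[:,:2].round(0).tolist())
E
```

```text
t 6.8 pos [426.2 343.4 235.8] rot [-3.139e+00  1.000e-03  1.877e+00] F [ 1.   1.1 -3. ] open 0.459
shift [-0.4353, 0.02, 0.0011] rotv [-0.002, 0.001, 0.123]
mug_mid [706.9 -64.9] -1.5585968187983301
oiler_mid [651.3 114.5] -1.6946228809576036
[[507.0, -99.0], [507.0, -99.0], [499.0, -59.0], [499.0, -59.0], [654.0, -72.0], [654.0, -72.0], [647.0, -32.0], [647.0, -32.0]]
```

Emit:
send_rows:
  plan:
    - [[-0.025,0.001,0],[0,0,0.01],-1]
    - [[-0.06,0.003,0],[0,0,0.02],-1]
    - [[-0.1,0.005,0],[0,0,0.03],-1]
    - [[-0.14,0.007,0],[0,0,0.04],-1]
    - [[-0.18,0.009,0],[0,0,0.05],-1]

```text
clock: 7.22
eef_pos: [489.1, 172.9, 235.7]
tcp_rot: [-3.139, 0.001, 1.828]
contact_force: [0.9, 0.6, -3.4]
opening: 0.458
```

```bash
python3 mv.py 576.7 -65.5 235 1.754
```

```text
t 7.22 pos [489.1 172.9 235.7] rot [-3.139e+00  1.000e-03  1.828e+00] F [ 0.9  0.6 -3.4] open 0.458
shift [-0.2529, 0.0241, 0.0009] rotv [-0.002, 0.001, 0.074]
```

Emit:
send_rows:
  plan:
    - [[-0.04,0.004,0],[0,0,0.015],-1]
    - [[-0.08,0.008,0],[0,0,0.03],-1]
    - [[-0.12,0.012,0],[0,0,0.045],-1]
    - [[-0.16,0.016,0],[0,0,0.06],-1]
    - [[-0.2,0.02,0],[0,0,0.074],-1]

```text
clock: 7.63
eef_pos: [559.2, -17.5, 235.5]
tcp_rot: [-3.139, 0.001, 1.753]
contact_force: [1.5, 0.3, -2.7]
opening: 0.457
```

```bash
python3 mv.py 576.7 -65.5 160 1.754
```

```text
t 7.63 pos [559.2 -17.5 235.5] rot [-3.139e+00  1.000e-03  1.753e+00] F [ 1.5  0.3 -2.7] open 0.457
shift [-0.0503, 0.0087, 0.0755] rotv [-0.003, 0.001, -0.001]
```

Emit:
send_rows:
  plan:
    - [[-0.025,0.004,0],[0,0,0],-1]
    - [[-0.05,0.0087,0.01],[-0.003,0,0],-1]
    - [[-0.05,0.0087,0.04],[-0.003,0,0],-1]
    - [[-0.05,0.0087,0.0755],[-0.003,0,0],-1]
    - [[-0.05,0.0087,0.0755],[-0.003,0,0],-1]

```text
clock: 8.05
eef_pos: [572.1, -65.4, 153.6]
tcp_rot: [-3.132, -0.002, 1.752]
contact_force: [-2.7, 1.3, -4.4]
opening: 0.462
```

```bash
python3 mv.py 576.7 -65.5 120 1.754
python3 - <<'E'
from ov import *
s=status.sense();e=s["eef_pos"]
L,r=visebx(np.array([548.6,86,18.3,-193,-116.5])); L.append((boxpts(e[:2],.183,(-75,-20,e[2]-44),(75,20,e[2]+46)),(255,0,255)))
overlay("top",(230,110,370,240),"pics/s2.png",L,5,[r])
overlay("scene",(165,120,325,280),"pics/s3.png",L,5,[r])
E
```

```text
t 8.05 pos [572.1 -65.4 153.6] rot [-3.132e+00 -2.000e-03  1.752e+00] F [-2.7  1.3 -4.4] open 0.462
shift [-0.001, 0.0048, 0.0336] rotv [-0.01, -0.002, -0.002]
```

View pics/s2.png

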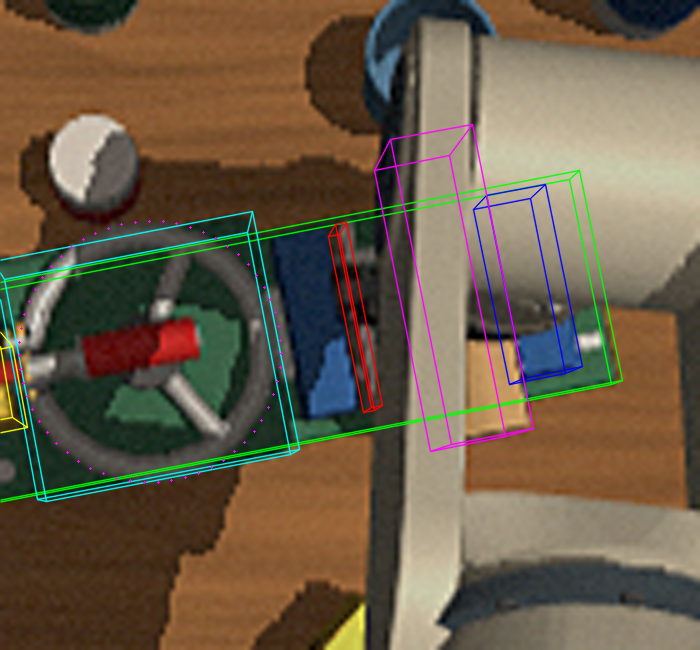

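View pics/s3.png

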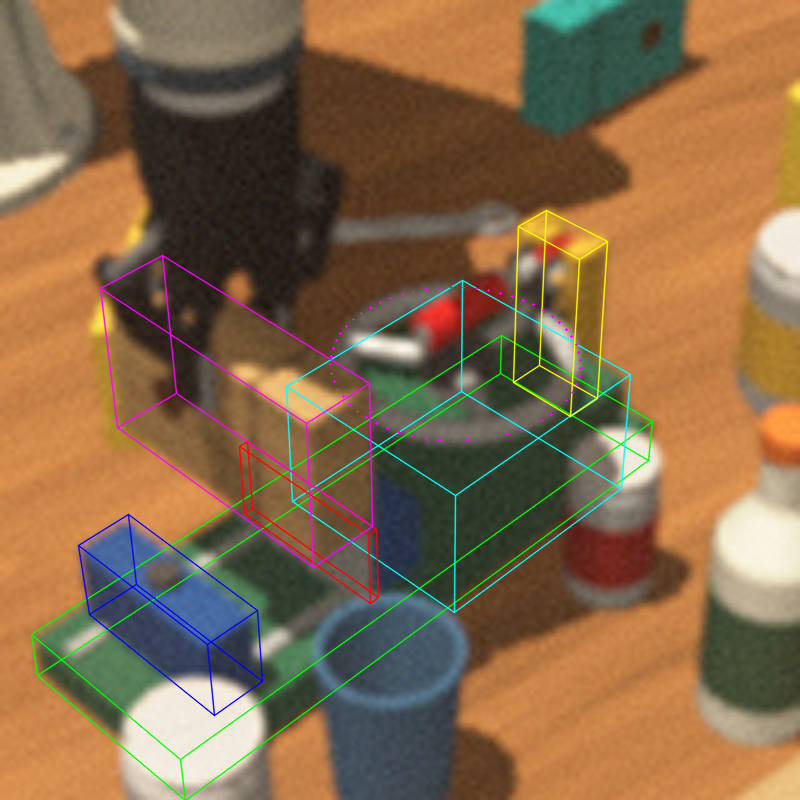

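Emit:
send_rows:
  plan:
    - [[-0.001,0.004,0.0],[-0.01,-0.002,0],-1]
    - [[-0.001,0.0048,0.012],[-0.01,-0.002,0],-1]
    - [[-0.001,0.0048,0.025],[-0.01,-0.002,0],-1]
    - [[-0.001,0.0048,0.035],[-0.01,-0.002,0],-1]
    - [[-0.001,0.0048,0.035],[-0.01,-0.002,0],-1]

```text
clock: 8.57
eef_pos: [579.4, -64.8, 122.7]
tcp_rot: [3.137, 0.001, 1.753]
contact_force: [-1.4, 0.6, -2.9]
opening: 0.46
```

```bash
python3 mv.py 576.7 -65.5 76 1.754
python3 - <<'E'
from ov import *
s=status.sense();e=s["eef_pos"]
L,r=visebx(np.array([548.6,86,18.3,-193,-116.5])); L.append((boxpts(e[:2],.183,(-75,-20,e[2]-44),(75,20,e[2]+46)),(255,0,255)))
overlay("scene",(165,120,325,280),"pics/s4.png",L,5,[r])
E
```

```text
t 8.57 pos [579.4 -64.8 122.7] rot [3.137e+00 1.000e-03 1.753e+00] F [-1.4  0.6 -2.9] open 0.46
shift [-0.0001, -0.003, 0.0467] rotv [0.005, 0.001, -0.001]
```

View pics/s4.png

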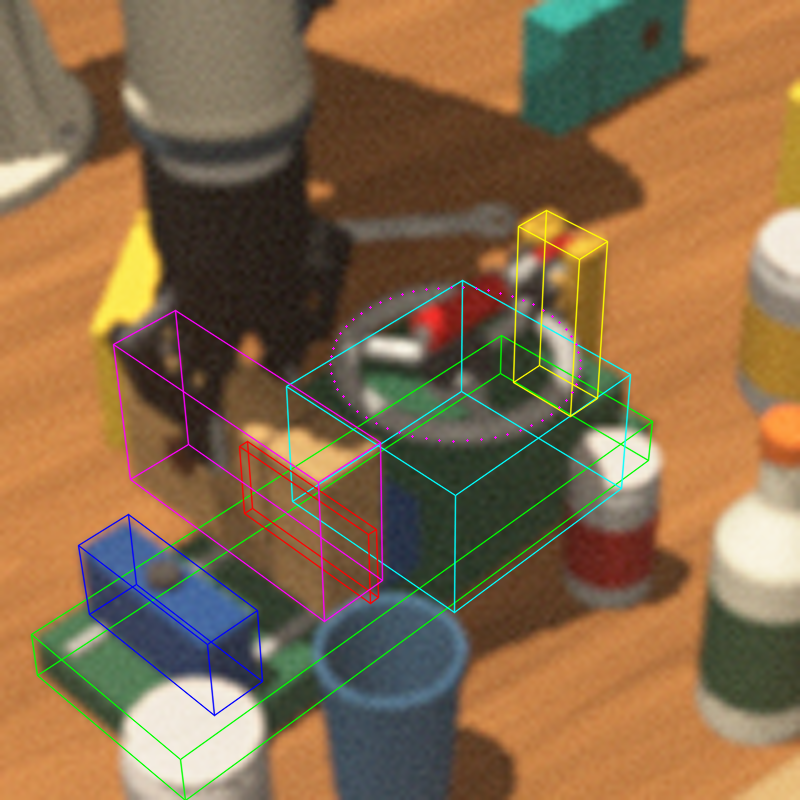

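Emit:
send_rows:
  plan:
    - [[0,-0.003,0.01],[0.005,0.001,0],-1]
    - [[0,-0.003,0.02],[0.005,0.001,0],-1]
    - [[0,-0.003,0.03],[0.005,0.001,0],-1]
    - [[0,-0.003,0.035],[0.005,0.001,0],-1]
    - [[0,-0.003,0.035],[0.005,0.001,0],-1]

```text
clock: 9.03
eef_pos: [576.0, -65.3, 86.8]
tcp_rot: [-3.14, -0.0, 1.753]
contact_force: [-0.8, 0.1, -2.9]
opening: 0.459
```

```bash
python3 mv.py 576.7 -65.5 74 1.754
python3 - <<'E'
from ov import *
s=status.sense();e=s["eef_pos"]
crop("scene",165,120,325,280,"pics/s5.png",5)
E
```

```text
t 9.03 pos [576.  -65.3  86.8] rot [-3.14  -0.     1.753] F [-0.8  0.1 -2.9] open 0.459
shift [-0.0003, 0.0007, 0.0128] rotv [-0.002, -0.0, -0.001]
```

View pics/s5.png

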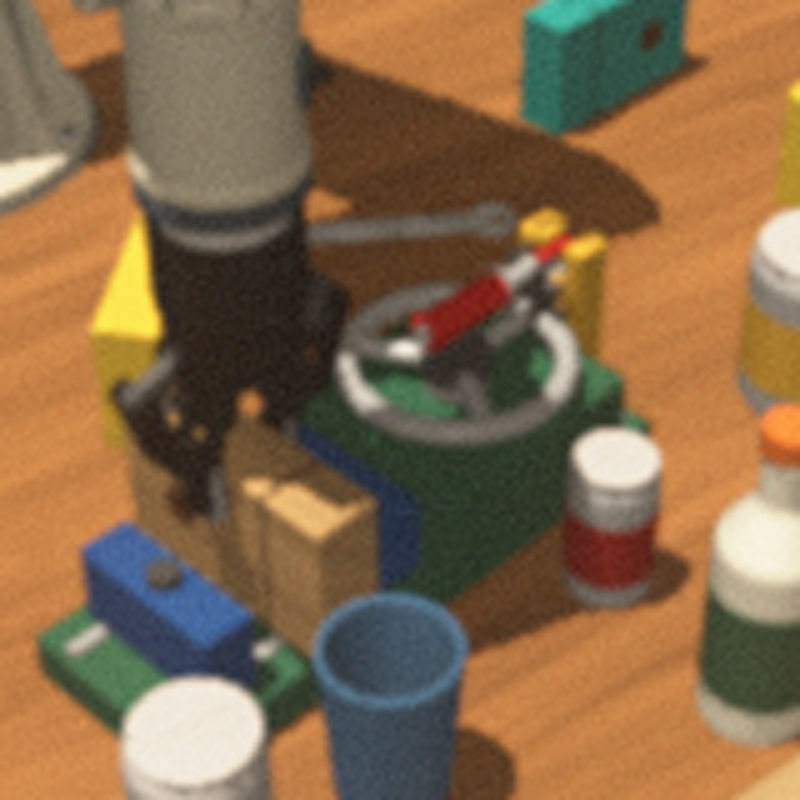

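Emit:
send_rows:
  plan:
    - [[0,0.0007,0.004],[-0.002,0,0],-1]
    - [[0,0.0007,0.008],[-0.002,0,0],-1]
    - [[0,0.0007,0.01],[-0.002,0,0],-1]
    - [[0,0.0007,0.011],[-0.002,0,0],-1]
    - [[0,0.0007,0.012],[-0.002,0,0],-1]

```text
clock: 9.5
eef_pos: [577.2, -65.3, 75.6]
tcp_rot: [3.141, 0.0, 1.753]
contact_force: [-0.2, -0.0, -2.7]
opening: 0.457
```

Emit:
send_rows:
  plan:
    - [[0,0,0.0],[0,0,0],-1]
    - [[0,0,0.001],[0,0,0],-1]
    - [[0,0,0.001],[0,0,0],-1]
    - [[0,0,0.001],[0,0,0],-1]
    - [[0,0,0.001],[0,0,0],-1]

```text
clock: 9.92
eef_pos: [577.2, -65.3, 74.7]
tcp_rot: [3.141, 0.0, 1.753]
contact_force: [0.1, 0.5, -2.7]
opening: 0.461
```

Emit:
send_rows:
  plan:
    - [[0,0,0.001],[0,0,0],-1]
    - [[0,0,0.001],[0,0,0],-1]
    - [[0,0,0.0015],[0,0,0],-1]
    - [[0,0,0.0015],[0,0,0],-1]
    - [[0,0,0.0015],[0,0,0],-1]

```text
clock: 10.33
eef_pos: [577.5, -65.3, 74.3]
tcp_rot: [3.14, 0.0, 1.753]
contact_force: [-3.4, 0.7, 9.3]
opening: 0.459
```

Emit:
send_rows:
  plan:
    - [[0,0,0],[0,0,0],0.3]
    - [[0,0,0],[0,0,0],0.3]
    - [[0,0,0],[0,0,0],0.3]
    - [[0,0,-0.01],[0,0,0],0.5]
    - [[0,0,-0.03],[0,0,0],0.5]

```text
clock: 10.75
eef_pos: [575.8, -65.1, 102.9]
tcp_rot: [-3.139, -0.001, 1.753]
contact_force: [0.1, 0.2, -0.6]
opening: 0.755
```

Emit:
send_rows:
  plan:
    - [[0,0,-0.04],[0,0,0],0.5]
    - [[0,0,-0.08],[0,0,0],0.5]
    - [[0,0,-0.12],[0,0,0],0.5]
    - [[0,0,-0.15],[0,0,0],0.5]
    - [[0,0,-0.15],[0,0,0],0.5]

```text
clock: 11.17
eef_pos: [579.6, -65.6, 260.8]
tcp_rot: [3.133, 0.002, 1.753]
contact_force: [0.9, 0.2, 1.3]
opening: 0.744
```

```bash
python3 mv.py 548.6 86 235 0.183
python3 - <<'E'
from ov import *
crop("scene",165,120,325,280,"pics/s6.png",5)
E
```

```text
t 11.17 pos [579.6 -65.6 260.8] rot [3.133e+00 2.000e-03 1.753e+00] F [0.9 0.2 1.3] open 0.744
shift [0.1547, -0.0032, 0.0254] rotv [0.008, -0.005, 1.57]
```

View pics/s6.png

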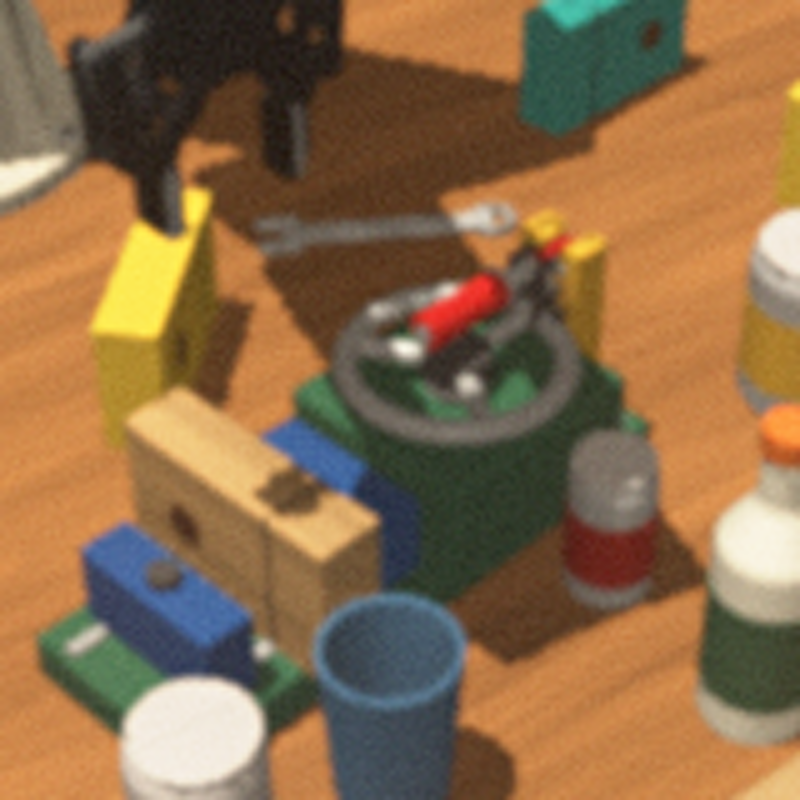

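```bash
python3 - <<'E'
from h import *
D=pickle.load(open("D.pkl","rb")) if 0 else __import__("pickle").load(open("D.pkl","rb"))
f=lambda L:np.array(L)/3+[130,110]-.5
P=back("top",f([(419,203),(350,213),(282,228)]),134)[:,:2];print(P.round(1))
o=np.array([548.6,86]);Y=np.array([-np.sin(.183),np.cos(.183)])
print("expected tip,grip start",o-26*Y,o+32*Y,"grip66",o-4*Y,"hinge",o+62*Y)
m=D["crank_grip","top"][0][1];v,u=np.nonzero(m);Q=back("top",np.c_[u,v],134)[:,:2];c=Q.mean(0);w=np.linalg.svd(Q-c,full_matrices=0)[2][0];print(c,np.arctan2(w[1],w[0]),((Q-c)@w).min(),((Q-c)@w).max())
E
```

```text
[[552.5  61. ]
 [544.4 119.9]
 [532.  178.1]]
expected tip,grip start [553.33148766  60.43414338] [542.77663058 117.46566968] grip66 [549.32792118  82.06679129] hinge [537.31722174 146.96473501]
[544.96484639 111.35514613] -1.3881283556077733 -66.96884277942836 51.52613451695443
```

Emit:
send_rows:
  plan:
    - [[0.02,-0.001,0.0],[0,0,0.12],0.3]
    - [[0.04,-0.002,0],[0,0,0.24],0.3]
    - [[0.06,-0.003,0],[0,0,0.36],0.3]
    - [[0.08,-0.003,0],[0,0,0.48],0.3]
    - [[0.1,-0.003,0],[0,0,0.6],0.3]

```text
clock: 11.63
eef_pos: [556.1, 33.1, 256.2]
tcp_rot: [3.139, -0.001, 1.147]
contact_force: [0.7, -0.4, 0.7]
opening: 0.648
```

```bash
python3 mv.py 548.6 83 235 0.183
```

```text
t 11.63 pos [556.1  33.1 256.2] rot [ 3.139e+00 -1.000e-03  1.147e+00] F [ 0.7 -0.4  0.7] open 0.648
shift [0.0424, -0.0274, 0.0211] rotv [0.002, -0.002, 0.964]
```

Emit:
send_rows:
  plan:
    - [[0.01,-0.006,0.0],[0,0,0.12],0.3]
    - [[0.02,-0.012,0],[0,0,0.24],0.3]
    - [[0.03,-0.018,0],[0,0,0.36],0.3]
    - [[0.04,-0.024,0],[0,0,0.48],0.3]
    - [[0.0424,-0.0274,0.01],[0,0,0.6],0.3]

```text
clock: 12.05
eef_pos: [548.8, 84.4, 246.5]
tcp_rot: [3.14, -0.004, 0.542]
contact_force: [0.5, -0.3, 0.0]
opening: 0.649
```

```bash
python3 mv.py 549.4 82.4 180 0.183
```

```text
t 12.05 pos [548.8  84.4 246.5] rot [ 3.14  -0.004  0.542] F [ 0.5 -0.3  0. ] open 0.649
shift [-0.0008, 0.0019, 0.0665] rotv [0.001, -0.004, 0.359]
```

Emit:
send_rows:
  plan:
    - [[0,0.002,0.02],[0,0,0.12],0.3]
    - [[-0.001,0.002,0.04],[0,-0.004,0.24],0.3]
    - [[-0.001,0.002,0.066],[0,-0.004,0.359],0.3]
    - [[-0.001,0.002,0.066],[0,-0.004,0.359],0.3]
    - [[-0.001,0.002,0.066],[0,-0.004,0.359],0.3]

```text
clock: 12.47
eef_pos: [547.7, 82.0, 179.0]
tcp_rot: [3.14, 0.004, 0.187]
contact_force: [-0.0, 1.2, -0.5]
opening: 0.649
```

```bash
python3 mv.py 549.4 82.4 112 0.183
python3 - <<'E'
from ov import *
o=np.array([548.7,86.2]);Y=np.array([-np.sin(.183),np.cos(.183)])
e=status.sense()["eef_pos"]
P=np.array([np.r_[o+y*Y,134] for y in (62,32,-4,-26)]+[e+[0,0,d] for d in (11,30,60)])
overlay("scene",(205,100,305,200),"pics/t1.png",[],7,[P])
overlay("top",(210,130,310,230),"pics/t2.png",[],6,[P])
E
```

```text
t 12.47 pos [547.7  82.  179. ] rot [3.14  0.004 0.187] F [-0.   1.2 -0.5] open 0.649
shift [0.002, -0.0002, 0.067] rotv [0.001, 0.004, 0.004]
```

View pics/t1.png

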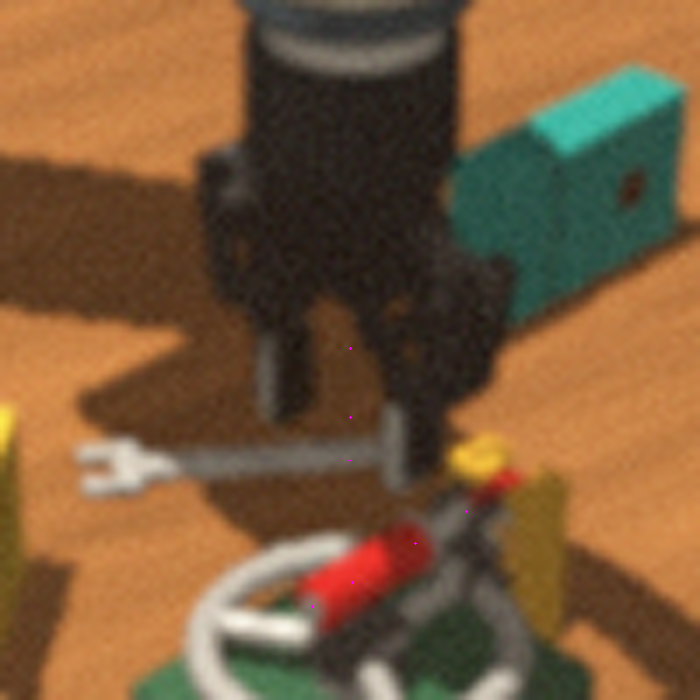

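View pics/t2.png

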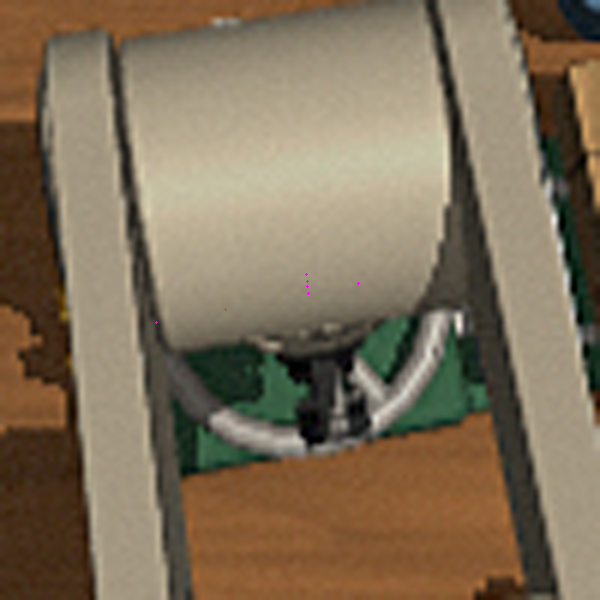

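Emit:
send_rows:
  plan:
    - [[0.001,0,0.015],[0,0.002,0],0.3]
    - [[0.002,0,0.03],[0,0.004,0.004],0.3]
    - [[0.002,0,0.045],[0,0.004,0.004],0.3]
    - [[0.002,0,0.06],[0,0.004,0.004],0.3]
    - [[0.002,0,0.068],[0,0.004,0.004],0.3]

```text
clock: 12.98
eef_pos: [552.0, 82.5, 113.4]
tcp_rot: [3.14, -0.005, 0.185]
contact_force: [-0.6, 0.7, -0.0]
opening: 0.648
```

Emit:
send_rows:
  plan:
    - [[0,0,0],[0,0,0],-1]
    - [[0,0,0],[0,0,0],-1]
    - [[0,0,0],[0,0,0],-1]
    - [[0,0,0],[0,0,0],-1]
    - [[0,0,0],[0,0,0],-1]
  squeeze: 25

```text
clock: 13.4
eef_pos: [551.6, 82.3, 114.3]
tcp_rot: [3.14, -0.005, 0.186]
contact_force: [-5.7, -1.5, 3.4]
opening: 0.248
```

```bash
python3 mv.py 549.4 82.4 112 0.183
python3 - <<'E'
from ov import *
crop("scene",205,100,305,200,"pics/t3.png",7)
E
```

```text
t 13.4 pos [551.6  82.3 114.3] rot [ 3.14  -0.005  0.186] F [-5.7 -1.5  3.4] open 0.248
shift [-0.0021, -0.0005, 0.0023] rotv [0.002, -0.005, 0.003]
```

View pics/t3.png

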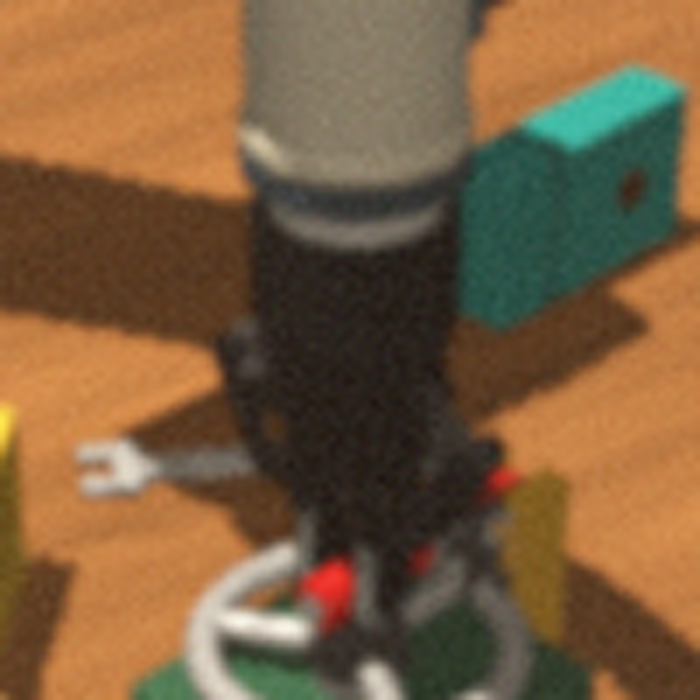

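Emit:
send_rows:
  plan:
    - [[-0.001,-0.001,-0.0106],[0,0,0],-1]
    - [[-0.002,-0.0034,-0.021],[0,0,0],-1]
    - [[-0.002,-0.0075,-0.0307],[0,0,0],-1]
    - [[-0.002,-0.013,-0.0397],[0,0,0],-1]
    - [[-0.002,-0.02,-0.0476],[0,0,0],-1]
  squeeze: 30

```text
clock: 13.87
eef_pos: [546.0, 101.8, 163.5]
tcp_rot: [3.139, -0.006, 0.186]
contact_force: [1.4, -0.3, -6.2]
opening: 0.236
```

```bash
python3 mv.py 549.4 82.4 112 0.183
python3 - <<'E'
from ov import *
crop("scene",205,80,305,200,"pics/t4.png",6)
E
```

```text
t 13.87 pos [546.  101.8 163.5] rot [ 3.139 -0.006  0.186] F [ 1.4 -0.3 -6.2] open 0.236
shift [-0.0005, 0.0196, 0.0515] rotv [0.002, -0.006, 0.003]
```

View pics/t4.png

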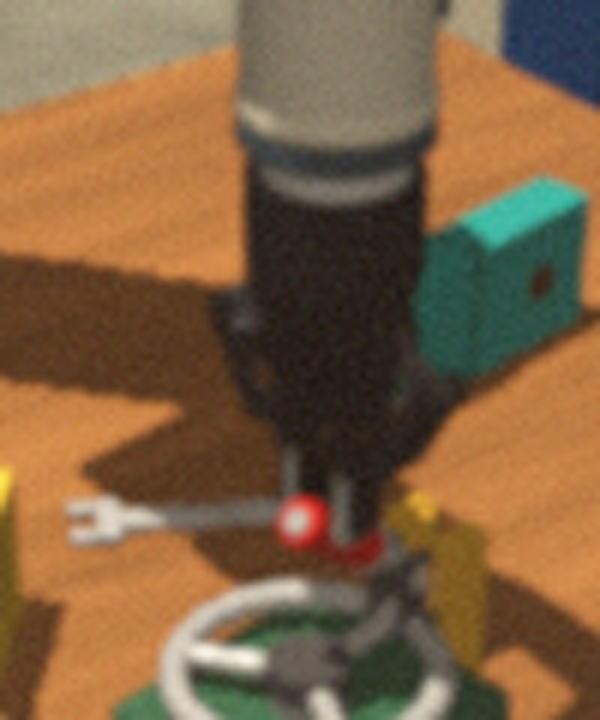

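Emit:
send_rows:
  plan:
    - [[0,-0.0076,-0.0048],[0,0,0],-1]
    - [[0,-0.016,-0.01],[0,0,0],-1]
    - [[0,-0.0253,-0.0138],[0,0,0],-1]
    - [[0,-0.035,-0.0162],[0,0,0],-1]
    - [[0,-0.045,-0.0172],[0,0,0],-1]

```text
clock: 14.33
eef_pos: [537.4, 149.1, 182.6]
tcp_rot: [-3.142, -0.007, 0.185]
contact_force: [-1.6, 3.9, 1.8]
opening: 0.045
```

```bash
python3 mv.py 537.4 147.1 180 0.183
python3 - <<'E'
from ov import *
crop("scene",205,80,305,200,"pics/t5.png",6)
E
```

```text
t 14.33 pos [537.4 149.1 182.6] rot [-3.142 -0.007  0.185] F [-1.6  3.9  1.8] open 0.045
shift [-0.0004, 0.002, 0.0026] rotv [-0.0, -0.007, 0.002]
```

View pics/t5.png

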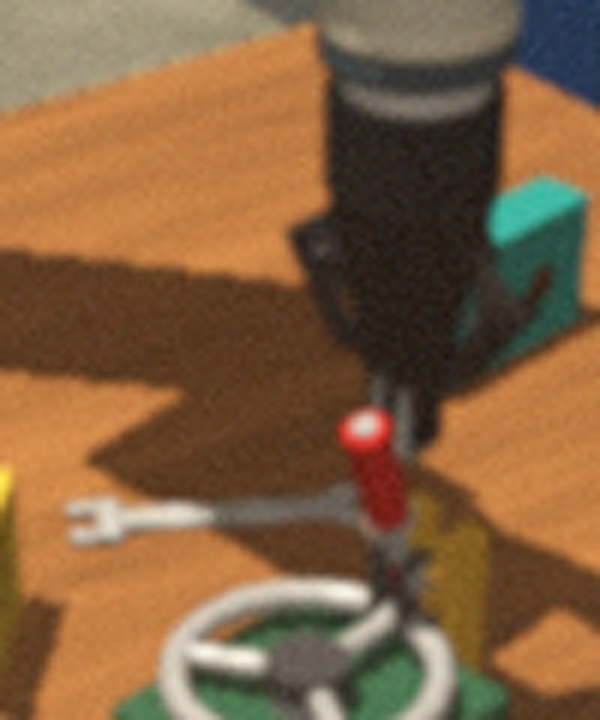

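```bash
python3 - <<'E'
from ov import *
o=np.array([548.7,86.2]);Y=np.array([-np.sin(.183),np.cos(.183)])
for th in (.9,1.1,1.3,1.57):
    for r in (0,88):print(th,r,((proj("scene",np.r_[o+(62-r*np.cos(th))*Y,134+r*np.sin(th)])[0]-[205,80]+.5)*6).round())
E
```

```text
0.9 0 [400. 559.]
0.9 88 [321. 481.]
1.1 0 [400. 559.]
1.1 88 [344. 450.]
1.3 0 [400. 559.]
1.3 88 [370. 423.]
1.57 0 [400. 559.]
1.57 88 [406. 397.]
```

Emit:
send_rows:
  plan:
    - [[0,-0.015,0],[0,0,0],-1]
    - [[0,-0.03,0],[0,0,0],-1]
    - [[0,-0.04,0],[0,0,0],-1]
    - [[0,-0.04,-0.03],[0,0,0],-1]
    - [[0,-0.04,-0.065],[0,0,0],-1]

```text
clock: 14.8
eef_pos: [528.0, 190.5, 246.0]
tcp_rot: [-3.141, -0.003, 0.187]
contact_force: [1.5, -0.2, 0.3]
opening: 0.001
```

```bash
python3 mv.py 537.4 147.1 235 0.183
python3 - <<'E'
from ov import *
o=np.array([548.7,86.2]);Y=np.array([-np.sin(.183),np.cos(.183)])
e=status.sense()["eef_pos"]
P=np.array([np.r_[o+62*Y,z] for z in (134,164,200,222)])
overlay("scene",(205,70,305,200),"pics/t6.png",[],6,[P])
overlay("top",(200,120,310,220),"pics/t7.png",[],6,[P])
E
```

```text
t 14.8 pos [528.  190.5 246. ] rot [-3.141e+00 -3.000e-03  1.870e-01] F [ 1.5 -0.2  0.3] open 0.001
shift [0.0011, 0.0444, 0.011] rotv [-0.0, -0.003, 0.004]
```

View pics/t6.png

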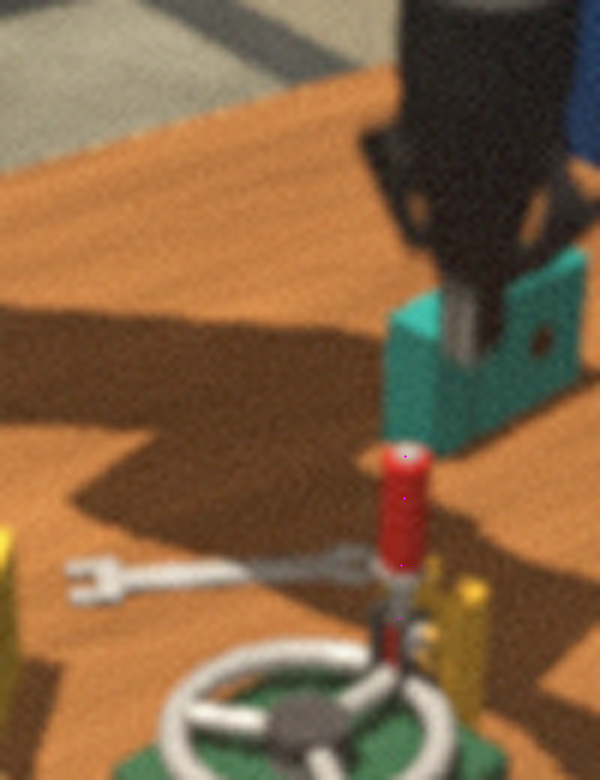

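View pics/t7.png

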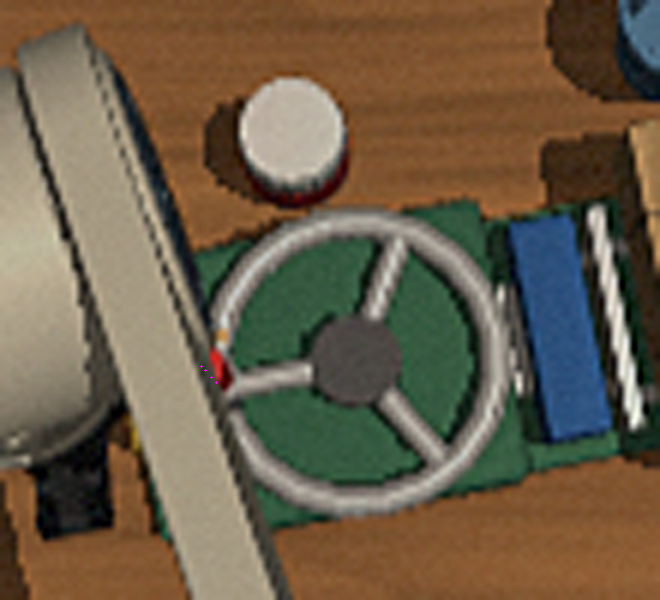

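Emit:
send_rows:
  plan:
    - [[0,0.01,0],[0,0,0],0.3]
    - [[0,0.02,0],[0,0,0],0.3]
    - [[0.001,0.035,0],[0,-0.003,0.004],0.3]
    - [[0.001,0.0444,0],[0,-0.003,0.004],0.3]
    - [[0.001,0.0444,0],[0,-0.003,0.004],0.3]

```text
clock: 15.32
eef_pos: [541.9, 146.0, 251.9]
tcp_rot: [-3.14, -0.012, 0.181]
contact_force: [0.0, -0.5, -0.3]
opening: 0.649
```

```bash
python3 mv.py 537.4 147.1 168 0.183
python3 - <<'E'
from ov import *
crop("scene",205,70,305,200,"pics/t8.png",6)
E
```

```text
t 15.32 pos [541.9 146.  251.9] rot [-3.14  -0.012  0.181] F [ 0.  -0.5 -0.3] open 0.649
shift [-0.0052, -0.0018, 0.0838] rotv [-0.001, -0.012, -0.002]
```

View pics/t8.png

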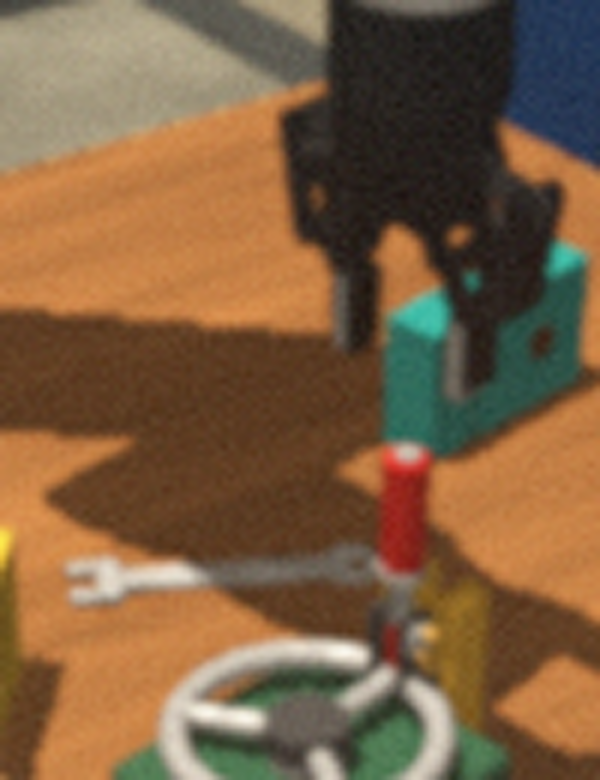

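Emit:
send_rows:
  plan:
    - [[-0.005,-0.002,0.0],[0,-0.012,-0.002],0.3]
    - [[-0.005,-0.002,0.025],[0,-0.012,-0.002],0.3]
    - [[-0.005,-0.002,0.055],[0,-0.012,-0.002],0.3]
    - [[-0.005,-0.002,0.084],[0,-0.012,-0.002],0.3]
    - [[-0.005,-0.002,0.084],[0,-0.012,-0.002],0.3]

```text
clock: 15.78
eef_pos: [533.6, 147.8, 162.8]
tcp_rot: [-3.14, 0.009, 0.183]
contact_force: [-1.5, -0.2, -0.7]
opening: 0.648
```

```bash
python3 mv.py 537.4 147.1 168 0.183
```

```text
t 15.78 pos [533.6 147.8 162.8] rot [-3.14   0.009  0.183] F [-1.5 -0.2 -0.7] open 0.648
shift [0.0036, 0.0014, -0.0053] rotv [-0.002, 0.009, -0.0]
```

Emit:
send_rows:
  plan:
    - [[0.003,0.001,-0.003],[-0.002,0.009,0],0.3]
    - [[0.003,0.001,-0.003],[-0.002,0.009,0],0]
    - [[0.003,0.001,-0.003],[-0.002,0.009,0],-1]
    - [[0.003,0.001,-0.003],[-0.002,0.009,0],-1]
    - [[0.003,0.001,-0.003],[-0.002,0.009,0],-1]
  squeeze: 50

```text
clock: 16.2
eef_pos: [537.8, 147.8, 167.5]
tcp_rot: [3.142, -0.003, 0.183]
contact_force: [-1.1, 0.3, 6.9]
opening: 0.241
```

Emit:
send_rows:
  plan:
    - [[0,0,0],[0,0,0],-1]
    - [[0,0,0],[0,0,0],-1]
    - [[0,0,0],[0,0,0],-1]
    - [[0,0,0],[0,0,0],-1]
    - [[0,0,0],[0,0,0],-1]

```text
clock: 16.62
eef_pos: [537.8, 147.8, 167.7]
tcp_rot: [3.142, -0.003, 0.183]
contact_force: [-0.5, 0.1, -0.7]
opening: 0.245
```

```bash
python3 mv.py 537.4 147.1 168 0.183
python3 - <<'E'
from ov import *
crop("scene",205,70,305,200,"pics/t9.png",6)
E
```

```text
t 16.62 pos [537.8 147.8 167.7] rot [ 3.142e+00 -3.000e-03  1.830e-01] F [-0.5  0.1 -0.7] open 0.245
shift [-0.0005, 0.0006, -0.0003] rotv [0.0, -0.003, 0.0]
```

View pics/t9.png

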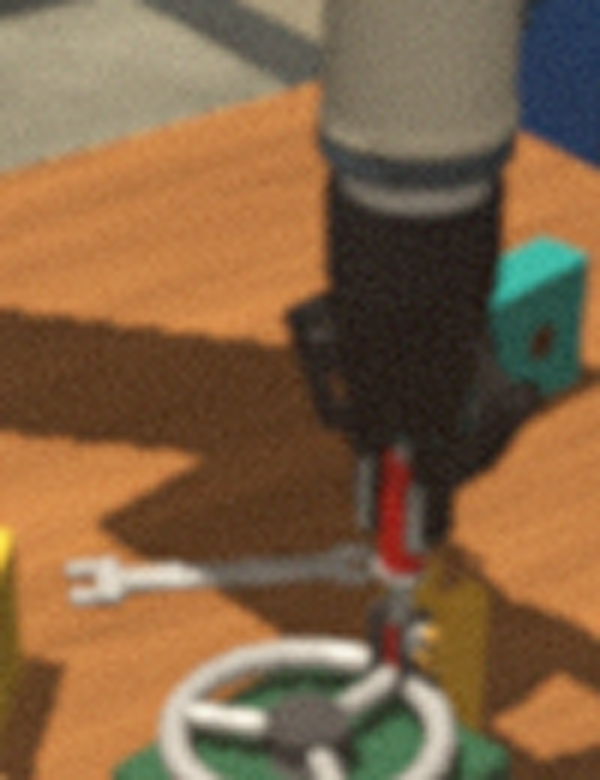

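```bash
cat > wind.py <<'E'
from h import *
import sys
def rows(dphi,o=(548.7,86.2),r=62.0,z=168,back0=None):
    s=status.sense(); e=s["eef_pos"]; M=R.from_euler("xyz",s["tcp_rot"]); T=R.from_euler("xyz",[np.pi,0,.183])
    a=.183; d=e[:2]-o; lx=d[0]*np.cos(a)+d[1]*np.sin(a); ly=-d[0]*np.sin(a)+d[1]*np.cos(a)
    phi=np.arctan2(lx,ly)
    f=s["contact_force"][:2]; fx=f[0]*np.cos(a)+f[1]*np.sin(a); fy=-f[0]*np.sin(a)+f[1]*np.cos(a)
    rad=np.array([np.sin(phi),np.cos(phi)]);tan=np.array([np.cos(phi),-np.sin(phi)])
    print("t",round(s["clock"],2),"phi",round(phi,3),"r",round(np.hypot(lx,ly),1),"z",e[2].round(1),"Frad",round(fx*rad[0]+fy*rad[1],1),"Ftan",round(fx*tan[0]+fy*tan[1],1),"Fz",s["contact_force"][2].round(1),"open",round(s["opening"],3))
    rv=(M.inv()*T).as_rotvec().round(3).tolist()
    for k in range(1,6):
        p=phi+dphi*k; l=np.array([r*np.sin(p),r*np.cos(p)])
        w=np.array([o[0]+l[0]*np.cos(a)-l[1]*np.sin(a),o[1]+l[0]*np.sin(a)+l[1]*np.cos(a),z])
        print((M.inv().apply(w-e)/1000).round(4).tolist(),rv)
rows(float(sys.argv[1]))
E
python3 wind.py 0.12
```

```text
t 16.67 phi 0.007 r 62.6 z 167.7 Frad 0.7 Ftan -0.8 Fz -0.8 open 0.24
[0.0074, 0.0011, -0.0003] [0.0, -0.003, -0.0]
[0.0147, 0.0024, -0.0003] [0.0, -0.003, -0.0]
[0.0218, 0.0047, -0.0002] [0.0, -0.003, -0.0]
[0.0286, 0.0078, -0.0002] [0.0, -0.003, -0.0]
[0.0349, 0.0116, -0.0002] [0.0, -0.003, -0.0]
```

Emit:
send_rows:
  plan:
    - [[0.0074,0.001,0],[0,0,0],-1]
    - [[0.0147,0.0024,0],[0,0,0],-1]
    - [[0.0218,0.0047,0],[0,0,0],-1]
    - [[0.0286,0.0078,0],[0,0,0],-1]
    - [[0.035,0.0116,0],[0,0,0],-1]

```text
clock: 17.08
eef_pos: [573.8, 143.7, 167.7]
tcp_rot: [-3.14, -0.002, 0.183]
contact_force: [-3.3, 4.5, 0.3]
opening: 0.238
```

```bash
python3 wind.py 0.2
python3 - <<'E'
from ov import *
crop("scene",205,70,305,200,"pics/u1.png",6)
E
```

```text
t 17.08 phi 0.594 r 62.8 z 167.7 Frad 2.8 Ftan -4.8 Fz 0.3 open 0.238
[0.0091, 0.0086, -0.0003] [-0.002, -0.002, -0.0]
[0.0168, 0.0182, -0.0003] [-0.002, -0.002, -0.0]
[0.0225, 0.0292, -0.0003] [-0.002, -0.002, -0.0]
[0.0259, 0.0411, -0.0004] [-0.002, -0.002, -0.0]
[0.0268, 0.0535, -0.0004] [-0.002, -0.002, -0.0]
```

View pics/u1.png

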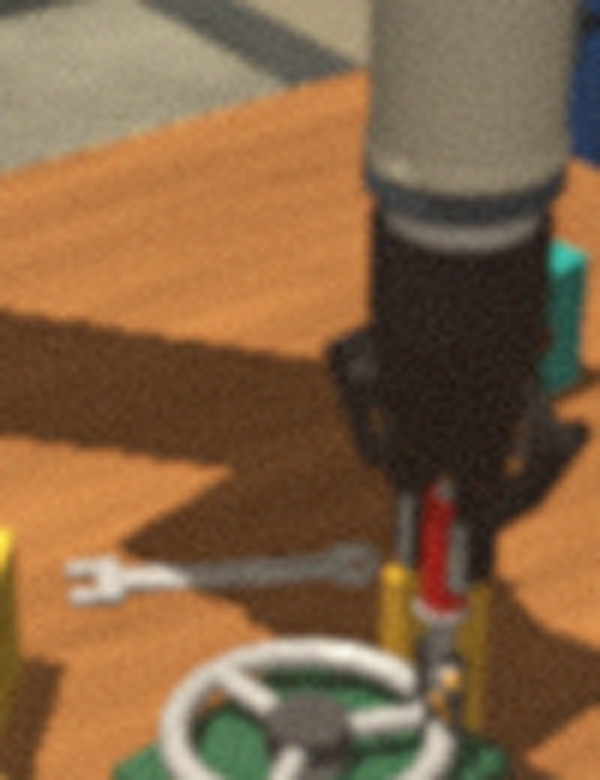

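Emit:
send_rows:
  plan:
    - [[0.009,0.0086,0],[-0.002,-0.002,0],-1]
    - [[0.0168,0.0182,0],[-0.002,-0.002,0],-1]
    - [[0.0225,0.0292,0],[-0.002,-0.002,0],-1]
    - [[0.026,0.041,0],[-0.002,-0.002,0],-1]
    - [[0.0268,0.0535,0],[-0.002,-0.002,0],-1]

```text
clock: 17.55
eef_pos: [611.0, 96.0, 167.7]
tcp_rot: [-3.141, 0.001, 0.183]
contact_force: [-5.5, 6.1, 2.4]
opening: 0.246
```

```bash
python3 wind.py 0.22
```

```text
t 17.55 phi 1.598 r 63.1 z 167.7 Frad -4.4 Ftan -6.9 Fz 2.4 open 0.246
[-0.0029, 0.0135, -0.0004] [-0.001, 0.001, 0.0]
[-0.0077, 0.0262, -0.0004] [-0.001, 0.001, 0.0]
[-0.0151, 0.0376, -0.0004] [-0.001, 0.001, 0.0]
[-0.0249, 0.0471, -0.0004] [-0.001, 0.001, 0.0]
[-0.0364, 0.0543, -0.0004] [-0.001, 0.001, 0.0]
```

Emit:
send_rows:
  plan:
    - [[-0.003,0.0135,0],[-0.001,0.001,0],-1]
    - [[-0.0077,0.0262,0],[-0.001,0.001,0],-1]
    - [[-0.015,0.0376,0],[-0.001,0.001,0],-1]
    - [[-0.025,0.047,0],[-0.001,0.001,0],-1]
    - [[-0.0364,0.0543,0],[-0.001,0.001,0],-1]

```text
clock: 17.97
eef_pos: [586.0, 36.2, 167.7]
tcp_rot: [-3.141, -0.003, 0.182]
contact_force: [3.1, 6.5, -3.5]
opening: 0.24
```

```bash
python3 wind.py 0.22
```

```text
t 17.97 phi 2.684 r 62.4 z 167.7 Frad -3.4 Ftan -6.3 Fz -3.5 open 0.24
[-0.013, 0.0043, -0.0003] [-0.001, -0.003, -0.001]
[-0.0265, 0.006, -0.0003] [-0.001, -0.003, -0.001]
[-0.04, 0.0048, -0.0004] [-0.001, -0.003, -0.001]
[-0.053, 0.0006, -0.0004] [-0.001, -0.003, -0.001]
[-0.0647, -0.0063, -0.0004] [-0.001, -0.003, -0.001]
```

Emit:
send_rows:
  plan:
    - [[-0.013,0.0043,0],[-0.001,-0.003,-0.001],-1]
    - [[-0.0265,0.006,0],[-0.001,-0.003,-0.001],-1]
    - [[-0.04,0.0048,0],[-0.001,-0.003,-0.001],-1]
    - [[-0.053,0.0006,0],[-0.001,-0.003,-0.001],-1]
    - [[-0.0647,-0.0063,0],[-0.001,-0.003,-0.001],-1]

```text
clock: 18.38
eef_pos: [522.3, 30.4, 167.8]
tcp_rot: [3.141, -0.003, 0.183]
contact_force: [7.6, 2.1, -7.0]
opening: 0.246
```

```bash
python3 wind.py 0.22
python3 - <<'E'
from ov import *
crop("scene",165,100,305,270,"pics/u2.png",4)
E
```

```text
t 18.38 phi -2.517 r 61.7 z 167.8 Frad -5.1 Ftan -6.0 Fz -7.0 open 0.246
[-0.0103, -0.0089, -0.0003] [0.001, -0.003, -0.0]
[-0.0181, -0.02, -0.0003] [0.001, -0.003, -0.0]
[-0.0234, -0.0326, -0.0003] [0.001, -0.003, -0.0]
[-0.0258, -0.046, -0.0003] [0.001, -0.003, -0.0]
[-0.0252, -0.0596, -0.0003] [0.001, -0.003, -0.0]
```

View pics/u2.png

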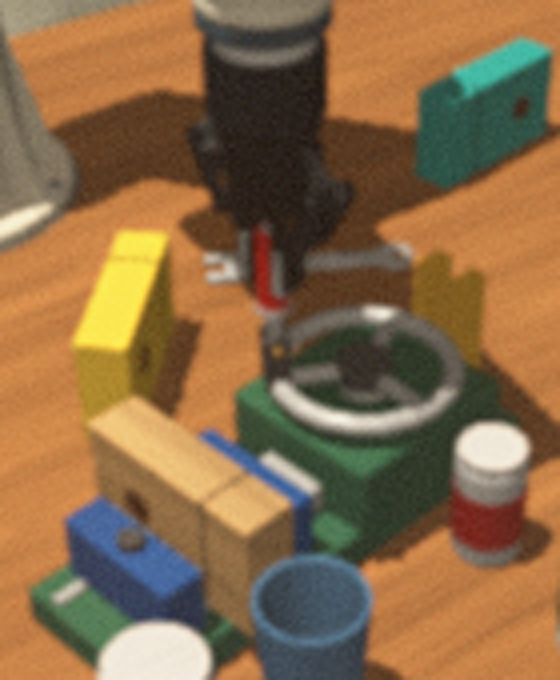

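Emit:
send_rows:
  plan:
    - [[-0.0103,-0.009,0],[0.001,-0.003,0],-1]
    - [[-0.018,-0.02,0],[0.001,-0.003,0],-1]
    - [[-0.0234,-0.0326,0],[0.001,-0.003,0],-1]
    - [[-0.0258,-0.046,0],[0.001,-0.003,0],-1]
    - [[-0.0252,-0.0596,0],[0.001,-0.003,0],-1]

```text
clock: 18.85
eef_pos: [487.0, 85.1, 167.9]
tcp_rot: [3.141, -0.004, 0.183]
contact_force: [14.7, -6.3, -15.1]
opening: 0.242
```

```bash
python3 wind.py 0.22
```

```text
t 18.85 phi -1.405 r 61.7 z 167.9 Frad -14.5 Ftan -6.6 Fz -15.1 open 0.242
[0.0034, -0.0131, -0.0001] [0.001, -0.004, -0.0]
[0.0099, -0.0251, -0.0001] [0.001, -0.004, -0.0]
[0.0188, -0.0354, -0.0] [0.001, -0.004, -0.0]
[0.0298, -0.0435, 0.0] [0.001, -0.004, -0.0]
[0.0422, -0.049, 0.0001] [0.001, -0.004, -0.0]
```

```bash
sed -i 's/o=(548.7,86.2),r=62.0,z=168/o=(549.3,86.2),r=60.7,z=166.8/' wind.py; python3 wind.py 0.2
```

```text
t 18.85 phi -1.405 r 62.3 z 167.9 Frad -14.5 Ftan -6.6 Fz -15.1 open 0.242
[0.0047, -0.0114, 0.0011] [0.001, -0.004, -0.0]
[0.0102, -0.0223, 0.0012] [0.001, -0.004, -0.0]
[0.0177, -0.0318, 0.0012] [0.001, -0.004, -0.0]
[0.0269, -0.0397, 0.0012] [0.001, -0.004, -0.0]
[0.0375, -0.0455, 0.0012] [0.001, -0.004, -0.0]
```

Emit:
send_rows:
  plan:
    - [[0.0047,-0.0114,0.001],[0.001,-0.004,0],-1]
    - [[0.0102,-0.0223,0.001],[0.001,-0.004,0],-1]
    - [[0.0177,-0.0318,0.001],[0.001,-0.004,0],-1]
    - [[0.027,-0.0397,0.001],[0.001,-0.004,0],-1]
    - [[0.0375,-0.0455,0.001],[0.001,-0.004,0],-1]

```text
clock: 19.27
eef_pos: [514.8, 137.0, 167.6]
tcp_rot: [3.141, 0.003, 0.183]
contact_force: [-8.2, -1.2, 7.5]
opening: 0.242
```

```bash
python3 wind.py 0.2
python3 - <<'E'
from ov import *
crop("scene",165,100,305,270,"pics/u3.png",4)
E
```

```text
t 19.27 phi -0.413 r 61.4 z 167.6 Frad 3.7 Ftan -7.5 Fz 7.5 open 0.242
[0.0118, -0.003, 0.0008] [0.0, 0.003, 0.0]
[0.0239, -0.0044, 0.0007] [0.0, 0.003, 0.0]
[0.0359, -0.0034, 0.0007] [0.0, 0.003, 0.0]
[0.0476, 0.0001, 0.0007] [0.0, 0.003, 0.0]
[0.0583, 0.0057, 0.0006] [0.0, 0.003, 0.0]
```

View pics/u3.png

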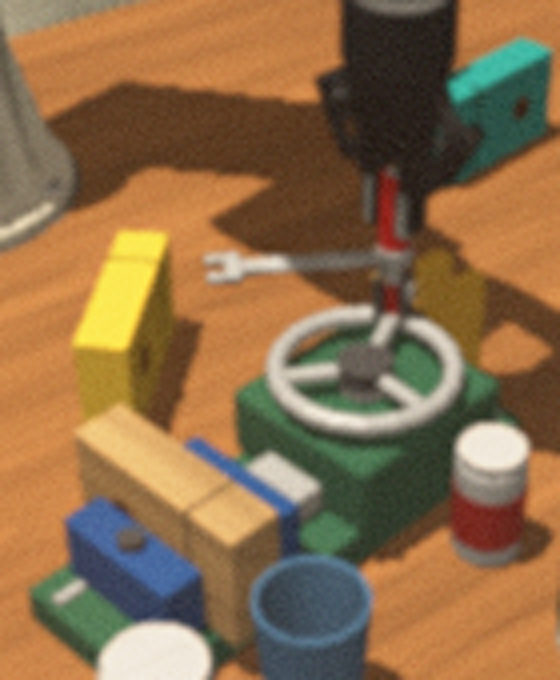

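Emit:
send_rows:
  plan:
    - [[0.0118,-0.0034,0],[0,0.003,0],-1]
    - [[0.0239,-0.005,0],[0,0.003,0],-1]
    - [[0.036,-0.004,0],[0,0.003,0],-1]
    - [[0.0476,-0.0004,0],[0,0.003,0],-1]
    - [[0.0583,0.0054,0],[0,0.003,0],-1]

```text
clock: 19.73
eef_pos: [573.8, 143.7, 167.6]
tcp_rot: [-3.141, 0.001, 0.184]
contact_force: [-10.7, 2.0, 6.3]
opening: 0.244
```

```bash
python3 wind.py 0.15
```

```text
t 19.73 phi 0.587 r 62.5 z 167.6 Frad -2.3 Ftan -10.6 Fz 6.3 open 0.244
[0.0062, 0.0071, 0.0008] [-0.001, 0.001, 0.001]
[0.0124, 0.0137, 0.0008] [-0.001, 0.001, 0.001]
[0.0176, 0.0212, 0.0007] [-0.001, 0.001, 0.001]
[0.0217, 0.0293, 0.0007] [-0.001, 0.001, 0.001]
[0.0244, 0.038, 0.0007] [-0.001, 0.001, 0.001]
```

```bash
python3 - <<'E'
from ov import *
crop("scene",165,170,275,280,"pics/u4.png",6)
crop("top",260,110,370,210,"pics/u5.png",6)
E
```

```text
(no output)
```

View pics/u4.png

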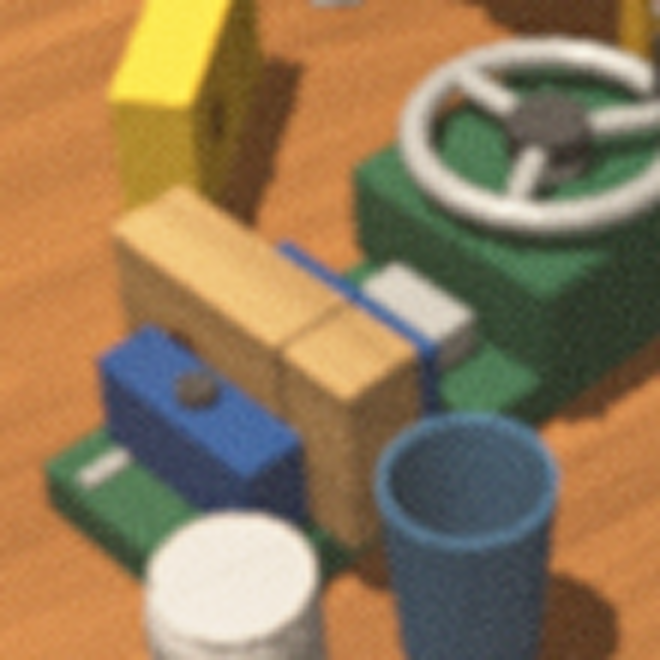

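View pics/u5.png

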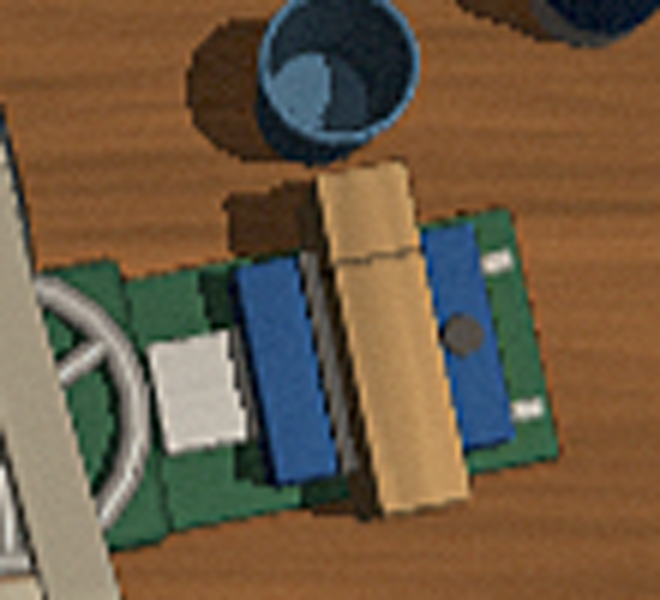

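```bash
python3 wind.py 0.08
```

```text
t 19.83 phi 0.61 r 62.5 z 167.7 Frad -1.5 Ftan -6.1 Fz 4.4 open 0.24
[0.0028, 0.0044, 0.0009] [-0.0, -0.0, 0.0]
[0.0065, 0.0076, 0.0009] [-0.0, -0.0, 0.0]
[0.0098, 0.0112, 0.0009] [-0.0, -0.0, 0.0]
[0.0129, 0.0149, 0.0009] [-0.0, -0.0, 0.0]
[0.0156, 0.0189, 0.0009] [-0.0, -0.0, 0.0]
```

Emit:
send_rows:
  plan:
    - [[0.003,0.004,0],[0,0,0],-1]
    - [[0.0068,0.0074,0],[0,0,0],-1]
    - [[0.01,0.011,0],[0,0,0],-1]
    - [[0.0132,0.0147,0],[0,0,0],-1]
    - [[0.016,0.0187,0],[0,0,0],-1]

```text
clock: 20.25
eef_pos: [587.5, 132.7, 167.2]
tcp_rot: [-3.131, 0.012, 0.182]
contact_force: [-32.4, 31.5, 18.3]
opening: 0.246
```

```bash
python3 wind.py 0.08;  python3 - <<'E'
from ov import *
crop("top",260,110,370,210,"pics/u6.png",6)
E
```

```text
t 20.25 phi 0.871 r 60.2 z 167.2 Frad 3.7 Ftan -45.0 Fz 18.3 open 0.246
[0.0034, 0.0035, 0.0003] [-0.011, 0.012, -0.001]
[0.006, 0.0076, 0.0002] [-0.011, 0.012, -0.001]
[0.0084, 0.0118, 0.0001] [-0.011, 0.012, -0.001]
[0.0103, 0.0163, 0.0001] [-0.011, 0.012, -0.001]
[0.012, 0.0208, 0.0] [-0.011, 0.012, -0.001]
```

View pics/u6.png

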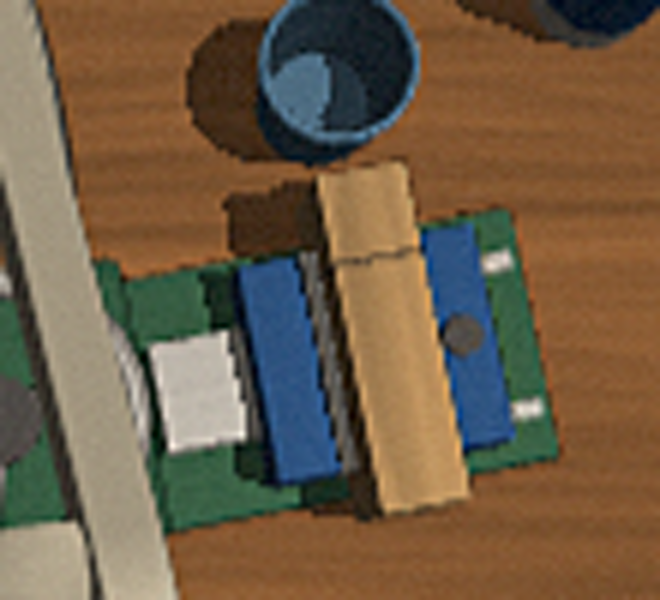

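Emit:
send_rows:
  plan:
    - [[-0.0008,-0.001,0],[-0.011,0.012,0],-1]
    - [[-0.0008,-0.001,0],[-0.011,0.012,0],-1]
    - [[-0.0008,-0.001,0],[-0.011,0.012,0],-1]
    - [[-0.0008,-0.001,0],[-0.011,0.012,0],-1]
    - [[-0.0008,-0.001,0],[-0.011,0.012,0],-1]

```text
clock: 20.72
eef_pos: [581.7, 136.9, 167.3]
tcp_rot: [-3.135, 0.009, 0.181]
contact_force: [-23.2, 18.6, 13.8]
opening: 0.242
```

```bash
python3 wind.py 0.08
```

```text
t 20.72 phi 0.752 r 60.2 z 167.3 Frad 3.2 Ftan -29.6 Fz 13.8 open 0.242
[0.0038, 0.0031, 0.0005] [-0.007, 0.009, -0.002]
[0.0069, 0.0068, 0.0004] [-0.007, 0.009, -0.002]
[0.0097, 0.0107, 0.0004] [-0.007, 0.009, -0.002]
[0.0122, 0.0149, 0.0003] [-0.007, 0.009, -0.002]
[0.0144, 0.0193, 0.0002] [-0.007, 0.009, -0.002]
```

Emit:
send_rows:
  plan:
    - [[-0.0015,-0.001,0],[-0.007,0.009,0],-1]
    - [[-0.003,-0.0025,0],[-0.007,0.009,0],-1]
    - [[-0.004,-0.004,0],[-0.007,0.009,0],-1]
    - [[-0.004,-0.004,0],[-0.007,0.009,0],-1]
    - [[-0.004,-0.004,0],[-0.007,0.009,0],-1]

```text
clock: 21.13
eef_pos: [575.6, 140.8, 167.5]
tcp_rot: [-3.141, 0.003, 0.182]
contact_force: [-8.1, 5.7, 4.0]
opening: 0.245
```

```bash
python3 wind.py 0.08;  python3 - <<'E'
from ov import *
crop("top",260,110,370,210,"pics/u7.png",6)
crop("scene",205,90,305,200,"pics/u8.png",6)
E
```

```text
t 21.13 phi 0.633 r 60.6 z 167.5 Frad 1.6 Ftan -9.8 Fz 4.0 open 0.245
[0.0039, 0.0029, 0.0007] [-0.001, 0.003, -0.001]
[0.0074, 0.0062, 0.0007] [-0.001, 0.003, -0.001]
[0.0107, 0.0098, 0.0007] [-0.001, 0.003, -0.001]
[0.0137, 0.0137, 0.0006] [-0.001, 0.003, -0.001]
[0.0163, 0.0177, 0.0006] [-0.001, 0.003, -0.001]
```

View pics/u8.png

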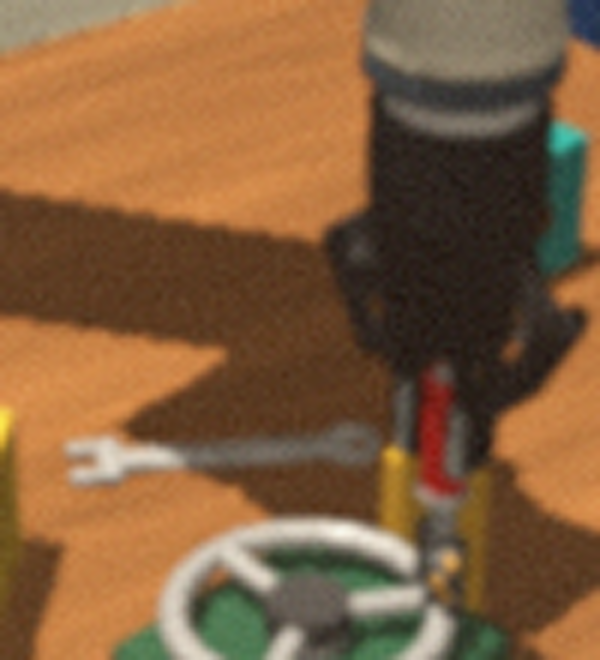

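View pics/u7.png

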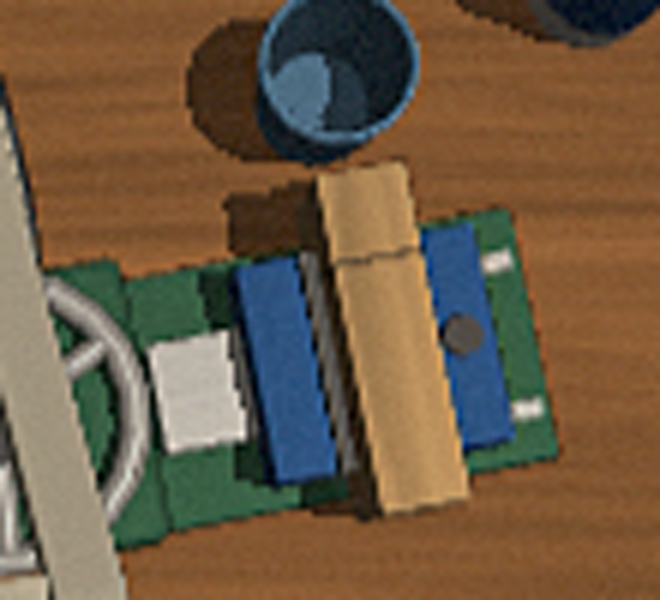

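```bash
python3 - <<'E'
from h import *
o=np.array([549,85.5]);a=.183
def prof(f,u0,v0,s,ys):
    im=cv2.imread(f).astype(np.float32); out=np.zeros((len(ys),3))
    xs=np.linspace(-35,35,29)
    for x in xs:
        P=np.array([[o[0]+x*np.cos(a)-y*np.sin(a),o[1]+x*np.sin(a)+y*np.cos(a),80] for y in ys])
        q=(proj("top",P)-[u0,v0]+.5)*s-.5
        out+=cv2.remap(im,q[:,0].astype(np.float32)[None],q[:,1].astype(np.float32)[None],cv2.INTER_LINEAR)[0]
    return out/len(xs)
ys=np.arange(-60,-165,-1.5)
A=prof("pics/c1.png",130,110,3,ys);
for f in ("pics/u5.png","pics/u6.png","pics/u7.png"):
    B=prof(f,260,110,6,ys)
    print(f); print([(float(y),int(b[0]),int(b[2])) for y,b in zip(ys,B) if -133<y<-95])
print("init");print([(float(y),int(b[0]),int(b[2])) for y,b in zip(ys,A) if -125<y<-75])
E
```

```text
pics/u5.png
[(-96.0, 139, 149), (-97.5, 140, 149), (-99.0, 131, 142), (-100.5, 124, 135), (-102.0, 127, 139), (-103.5, 139, 151), (-105.0, 129, 141), (-106.5, 86, 94), (-108.0, 54, 58), (-109.5, 56, 61), (-111.0, 55, 54), (-112.5, 33, 24), (-114.0, 22, 4), (-115.5, 56, 15), (-117.0, 108, 37), (-118.5, 134, 47), (-120.0, 131, 47), (-121.5, 126, 45), (-123.0, 125, 45), (-124.5, 126, 44), (-126.0, 126, 44), (-127.5, 126, 45), (-129.0, 127, 46), (-130.5, 128, 46), (-132.0, 128, 46)]
pics/u6.png
[(-96.0, 139, 149), (-97.5, 141, 150), (-99.0, 135, 145), (-100.5, 127, 138), (-102.0, 126, 137), (-103.5, 136, 148), (-105.0, 138, 151), (-106.5, 105, 113), (-108.0, 61, 65), (-109.5, 52, 56), (-111.0, 60, 63), (-112.5, 49, 46), (-114.0, 27, 15), (-115.5, 31, 5), (-117.0, 78, 23), (-118.5, 125, 43), (-120.0, 136, 49), (-121.5, 129, 46), (-123.0, 125, 44), (-124.5, 126, 45), (-126.0, 126, 46), (-127.5, 127, 45), (-129.0, 127, 44), (-130.5, 128, 45), (-132.0, 128, 46)]
pics/u7.png
[(-96.0, 139, 148), (-97.5, 140, 150), (-99.0, 133, 143), (-100.5, 125, 136), (-102.0, 128, 139), (-103.5, 138, 150), (
[... 264 characters left out ...]
0, 126, 44), (-127.5, 127, 45), (-129.0, 127, 45), (-130.5, 128, 45), (-132.0, 128, 46)]
init
[(-76.5, 67, 17), (-78.0, 116, 38), (-79.5, 135, 48), (-81.0, 130, 47), (-82.5, 126, 45), (-84.0, 126, 44), (-85.5, 126, 45), (-87.0, 127, 45), (-88.5, 128, 45), (-90.0, 128, 45), (-91.5, 129, 46), (-93.0, 129, 46), (-94.5, 130, 46), (-96.0, 130, 47), (-97.5, 131, 47), (-99.0, 132, 46), (-100.5, 140, 49), (-102.0, 148, 51), (-103.5, 125, 42), (-105.0, 67, 31), (-106.5, 28, 34), (-108.0, 25, 38), (-109.5, 23, 31), (-111.0, 57, 65), (-112.5, 143, 155), (-114.0, 200, 217), (-115.5, 204, 223), (-117.0, 198, 214), (-118.5, 154, 161), (-120.0, 86, 83), (-121.5, 64, 57), (-123.0, 78, 70), (-124.5, 83, 76)]
```

```bash
python3 - <<'E'
from h import *
o=np.array([549,85.5]);a=.183
def prof(f,u0,v0,s,ys,z=80):
    im=cv2.imread(f).astype(np.float32); out=np.zeros((len(ys),3))
    xs=np.linspace(-35,35,29)
    for x in xs:
        P=np.array([[o[0]+x*np.cos(a)-y*np.sin(a),o[1]+x*np.sin(a)+y*np.cos(a),z] for y in ys])
        q=(proj("top",P)-[u0,v0]+.5)*s-.5
        out+=cv2.remap(im,q[:,0].astype(np.float32)[None],q[:,1].astype(np.float32)[None],cv2.INTER_LINEAR)[0]
    return out/len(xs)
ys=np.arange(-135,-170,-1.)
for f in ("pics/u6.png","pics/u7.png"):
    B=prof(f,260,110,6,ys)
    print(f); print([(float(y),int(b[0]),int(b[2])) for y,b in zip(ys,B)])
ys=np.arange(-98,-124,-1.);print([(float(y),int(b[0]),int(b[2])) for y,b in zip(ys,prof("pics/c1.png",130,110,3,ys))])
ys=np.arange(-150,-215,-2.)
print("z120");print([(float(y),int(b[0]),int(b[2])) for y,b in zip(ys,prof("pics/u7.png",260,110,6,ys,120))])
E
```

```text
pics/u6.png
[(-135.0, 128, 46), (-136.0, 129, 46), (-137.0, 130, 46), (-138.0, 131, 47), (-139.0, 134, 48), (-140.0, 140, 49), (-141.0, 142, 46), (-142.0, 129, 37), (-143.0, 97, 27), (-144.0, 65, 28), (-145.0, 52, 48), (-146.0, 62, 75), (-147.0, 76, 94), (-148.0, 83, 97), (-149.0, 85, 93), (-150.0, 86, 91), (-151.0, 80, 85), (-152.0, 60, 71), (-153.0, 35, 54), (-154.0, 16, 41), (-155.0, 9, 33), (-156.0, 8, 29), (-157.0, 13, 33), (-158.0, 28, 62), (-159.0, 54, 112), (-160.0, 79, 161), (-161.0, 92, 186), (-162.0, 92, 185), (-163.0, 86, 173), (-164.0, 81, 164), (-165.0, 79, 159), (-166.0, 78, 158), (-167.0, 77, 157), (-168.0, 78, 158), (-169.0, 79, 159)]
pics/u7.png
[(-135.0, 129, 46), (-136.0, 129, 46), (-137.0, 130, 45), (-138.0, 131, 45), (-139.0, 135, 47), (-140.0, 143, 48), (-141.0, 144, 46), (-142.0, 124, 35), (-143.0, 86, 24), (-144.0, 53, 29), (-145.0, 46, 53), (-146.0, 62, 81), (-147.0, 79, 97), (-148.0, 85, 97), (-149.0, 85, 92), (-150.0, 82, 88), (-151.0, 72, 79), (-152.0, 53, 65), (-153.0, 31, 50), (-154.0, 17, 40), (-155.0, 11, 34), (-156.0, 10, 29), (-157.0, 15, 35), (-158
[... 641 characters left out ...]
-120.0, 86, 83), (-121.0, 65, 59), (-122.0, 68, 60), (-123.0, 78, 70)]
z120
[(-150.0, 9, 31), (-152.0, 21, 46), (-154.0, 72, 145), (-156.0, 93, 187), (-158.0, 81, 164), (-160.0, 78, 156), (-162.0, 78, 156), (-164.0, 79, 160), (-166.0, 81, 163), (-168.0, 81, 164), (-170.0, 84, 170), (-172.0, 86, 175), (-174.0, 88, 178), (-176.0, 91, 183), (-178.0, 93, 187), (-180.0, 92, 185), (-182.0, 88, 178), (-184.0, 88, 178), (-186.0, 89, 182), (-188.0, 90, 193), (-190.0, 91, 207), (-192.0, 95, 116), (-194.0, 115, 26), (-196.0, 119, 41), (-198.0, 113, 51), (-200.0, 111, 54), (-202.0, 113, 54), (-204.0, 116, 54), (-206.0, 115, 54), (-208.0, 117, 52), (-210.0, 124, 49), (-212.0, 136, 47), (-214.0, 136, 43)]
```

Emit:
send_rows:
  plan:
    - [[0,0,0],[0,0,0],0.3]
    - [[0,0,0],[0,0,0],0.3]
    - [[0,0,0],[0,0,0],0.3]
    - [[0,0,0],[0,0,0],0.3]
    - [[0,0,0],[0,0,0],0.3]

```text
clock: 21.65
eef_pos: [576.0, 140.6, 167.6]
tcp_rot: [-3.141, 0.002, 0.182]
contact_force: [-0.3, -0.8, 1.3]
opening: 0.648
```

Emit:
send_rows:
  plan:
    - [[0,0,-0.02],[0,0,0],0.3]
    - [[0,0,-0.05],[0,0,0],0.3]
    - [[0,0,-0.09],[0,0,0],0.3]
    - [[0,0,-0.13],[0,0,0],0.3]
    - [[0,0,-0.16],[0,0,0],0.3]

```text
clock: 22.07
eef_pos: [577.0, 140.4, 331.1]
tcp_rot: [-3.141, -0.001, 0.181]
contact_force: [1.3, -0.4, -0.4]
opening: 0.654
```

```bash
python3 mv.py 450 250 330 0.5;  python3 - <<'E'
from ov import *
crop("top",200,100,370,220,"pics/v1.png",4)
crop("scene",165,100,305,275,"pics/v2.png",4)
E
```

```text
t 22.07 pos [577.  140.4 331.1] rot [-3.141e+00 -1.000e-03  1.810e-01] F [ 1.3 -0.4 -0.4] open 0.654
shift [-0.1052, -0.1307, 0.0011] rotv [-0.001, -0.001, -0.319]
```

View pics/v1.png

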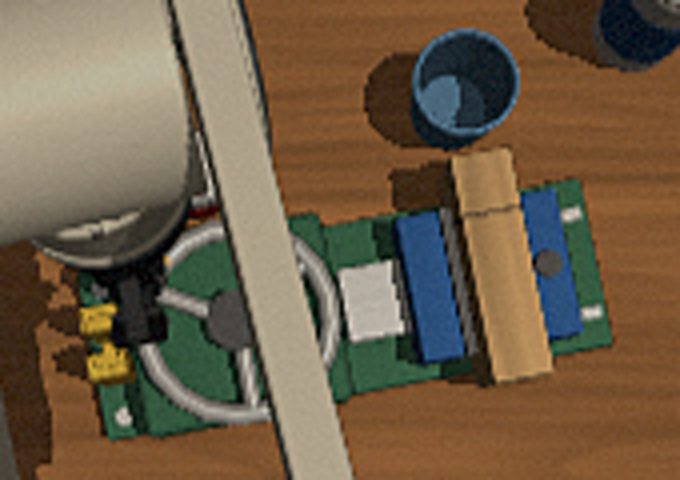

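View pics/v2.png

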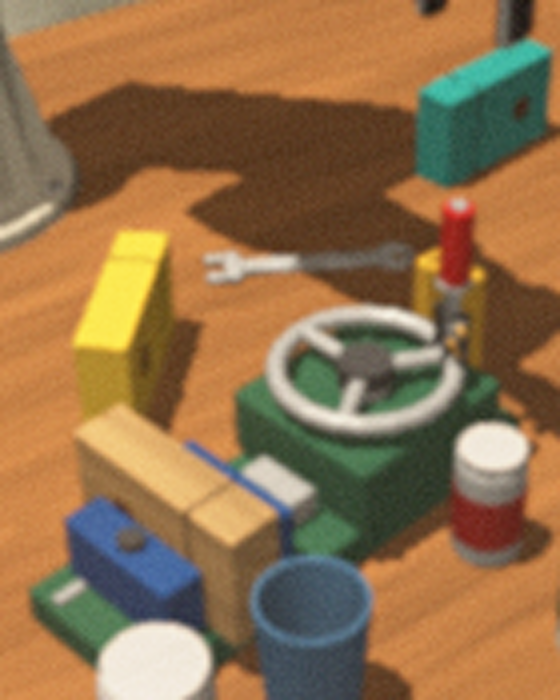

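```bash
python3 - <<'E'
from h import *
o=np.array([549,85.5]);a=.183
crop("top",260,110,370,210,"pics/v3.png",6)
def prof(f,u0,v0,s,ys,z=80,X=(-35,35)):
    im=cv2.imread(f).astype(np.float32); out=np.zeros((len(ys),3)); xs=np.linspace(*X,29)
    for x in xs:
        P=np.array([[o[0]+x*np.cos(a)-y*np.sin(a),o[1]+x*np.sin(a)+y*np.cos(a),z] for y in ys])
        q=(proj("top",P)-[u0,v0]+.5)*s-.5
        out+=cv2.remap(im,q[:,0].astype(np.float32)[None],q[:,1].astype(np.float32)[None],cv2.INTER_LINEAR)[0]
    return out/len(xs)
ys=np.arange(-140,-156,-1.)
print([(float(y),int(b[0]),int(b[2])) for y,b in zip(ys,prof("pics/v3.png",260,110,6,ys))])
for X in ((-40,-20),(20,40)):
    ys=np.arange(-184,-204,-2.);print(X,[(float(y),int(b[0]),int(b[2])) for y,b in zip(ys,prof("pics/v3.png",260,110,6,ys,120,X))])
# block centre along vise x : end profile at z120
im=cv2.imread("pics/v3.png").astype(np.float32); xs=np.arange(-95,96,1.5); y=-172
P=np.array([[o[0]+x*np.cos(a)-y*np.sin(a),o[1]+x*np.sin(a)+y*np.cos(a),120] for x in xs]);q=((proj("top",P)-[260,110]+.5)*6-.5).astype(np.float32)
v=cv2.remap(im,q[:,0][None],q[:,1][None],cv2.INTER_LINEAR)[0]; r=v[:,2]; w=np.where(r>125)[0]; print("ends",xs[w[0]],xs[w[-1]],status.sense()["clock"])
E
```

```text
[(-140.0, 138, 46), (-141.0, 138, 43), (-142.0, 116, 33), (-143.0, 77, 25), (-144.0, 45, 30), (-145.0, 42, 53), (-146.0, 60, 79), (-147.0, 77, 92), (-148.0, 82, 92), (-149.0, 81, 88), (-150.0, 78, 84), (-151.0, 68, 75), (-152.0, 48, 60), (-153.0, 26, 45), (-154.0, 13, 36), (-155.0, 9, 32)]
(-40, -20) [(-184.0, 87, 178), (-186.0, 86, 179), (-188.0, 88, 188), (-190.0, 87, 204), (-192.0, 100, 119), (-194.0, 126, 23), (-196.0, 127, 35), (-198.0, 124, 43), (-200.0, 124, 44), (-202.0, 124, 45)]
(20, 40) [(-184.0, 77, 153), (-186.0, 80, 161), (-188.0, 82, 176), (-190.0, 80, 188), (-192.0, 84, 98), (-194.0, 114, 21), (-196.0, 128, 37), (-198.0, 122, 42), (-200.0, 122, 44), (-202.0, 121, 41)]
ends -92.0 82.0 22.2167
```

```bash
python3 - <<'E'
from rig import status,viewer,job
import cv2
s=status.sense();print(s["clock"],s["contact_force"])
cv2.imwrite("pics/final.png",cv2.resize(viewer.grab_frame("top")[:,:,::-1],(800,600)))
print(job.sign_off())
E
```

```text
22.2167 [-0.54325726 -1.13887324 -0.84056291]
the job is handed in; nothing more can be done
None
```

View pics/final.png

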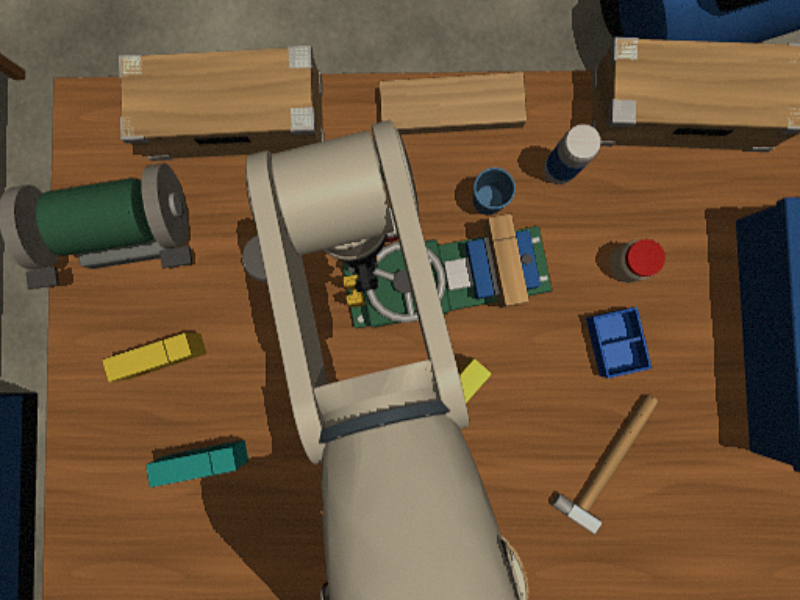

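I set the pine offcut on its narrow edge in the vice, swung the crank up until it latched, and wound the wheel about 6.9 rad clockwise. I then let go and handed in at 22.2 s.

**Last checks:**
- **Offcut:** it lies flush between plate and stop, with about 40 mm between them in the top view. It is about centred from where I set it down; a direct check of its ends in the picture was inconclusive.
- **Plate:** it is pressed in by about 5.5 of 6 mm, measured in the top picture and unchanged after letting go.
- **Crank and arm:** the crank stands upright. The arm is clear, with no contact force to speak of.
- **Other things on the bench:** the ones I could see stand where they were. In the last top picture the arm hides the glue bottle and the oiler, and covers part of the tin and one yellow look-alike.

**What went wrong on the way:**
- **First grasp missed:** the fingertips stand about 30 mm higher than the reported tool position implies. The fingers closed on top of the offcut, with a brief 47 N on the wrist, and the offcut did not visibly move. I corrected for the offset from then on.
- **Crank slipped:** it came out of the fingers at about 1.3 rad, already past its dead point. It snapped upright and latched by itself once I moved away.
- **End of winding:** the wrist force rose to about 49 N when the plate hit its end. I eased the wheel back until the force was low, which gave back about 1 mm of jaw travel.

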